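# Find the spare handle grip that fits the milk pan

## Robot

A 6-joint arm with a two-finger parallel gripper is mounted at the origin on the work surface. World frame = base frame: x ahead of the robot, y to its left, z up, the work surface at z = 0. Lengths are in m, angles in rad, forces in N, time in s.
With the tool pointing down it reaches from about 0.275 to 0.775 m from the base axis. Payload 14.6 kg.
Tool frame: the origin (TCP) lies between the finger pads; the fingertips stand 22 mm ahead of it and the grasp point (between the pads) lies 3 mm ahead of it; y points along the fingers, z is the direction in which the jaws open and shut, and the axes are right-handed (so a half turn about y gives the same grasp; the last joint's range is limited). The gripper opens to 85 mm and grips with 20 to 120 N. Pads are 22 mm wide; open, the fingers measure 114 mm over their backs; the gripper's body (76 mm by 85 mm) begins 54 mm behind the grasp point. The pads swing forward as they close: fully open they stand 13 mm farther back than shut.
Start: joints at [0.968, 0.263, -0.048, 1.259, 0, 1.415], TCP at [0.227, 0.473, 0.226] pointing down, gripper open.
Joint ranges: [-2.65, 2.65], [-0.89, 1.7], [-1.18, 1.37], [-2.13, 2.11], [-1.35, 1.29], [-3.14, 3.14]. Speed limits (rad/s): [1.89, 1.89, 2.57, 2.79, 3.14, 3.14].

## Interface

Orientations are given as a rotation vector (axis times angle).
In Python, from station import * gives the robot as it stands.
- The arm moves only by the tool move_arm, never from a script. Its argument "series" is a list of rows, each an object of numbers: "fingers": the closure, from -1 (fully open) to 1 (shut); "tx", "ty", "tz": the shift along the tool's x, y, z each as a share of 40 mm, from -1 to 1; "twist": the turn about the tool's y as a share of pi rad, from -1 to 1. In form: [{"fingers": .., "tx": .., "ty": .., "tz": .., "twist": ..}, ...]. A call has 1 to 10 rows; each row shifts and turns the commanded pose from where the row before left it, along the tool's axes as they then stand; what a row does not reach is not made up. A row lasts 1/12 s, in which the tool goes at most 41.7 mm and 7.16 degrees, less where a joint would pass 70% of its speed; a pose out of reach is approached as far as the arm can. A call with a number of a shift or a turn outside -1 to 1 is refused whole. A call with a gripper value outside its range is refused whole. The fingers move at their own pace and stop on an object; "newtons" is the grip in N (left out, the last holds). Time passes only in rows, so rows that do not move let the fingers close. It gives the time, the measured TCP pose, the force and the opening at its end, in the units of the state.
- state(): the state, without advancing time (a new reading comes with each control period).
- camera(name): name is "scene" or "top" or "wrist"; returns (picture, depth): 384x512x3 uint8, blue, green, red; 384x512 float32, m along the optical axis (not along the pixel's ray), 0 where there is no reading.
- calibration(name): a dict with "fx", "fy", "cx", "cy" (pixels), "k1" (the pictures are not rectified: a ray, as slopes to the right and down, at radius r is drawn at 1 + k1 r^2 times it, then the intrinsics apply), "R" (3x3) and "t" (3): a world point X has camera coordinates R X + t. Camera axes: x right, y down, z forward; pixel columns grow to the right and rows downward; lengths in m; the calibration is good to about 2 mm. A picture is of the moment at which its call begins: read the wrist's pose just before it. calibration takes no time and is no camera call; for the wrist camera it gives the pose at the moment of the call.
- finish_job(): hands the job in, once; it reports no verdict.
The state is a dict: "time": time; "q": joint angles; "qd": joint speeds; "joint_efforts": joint torques, N m; "position": TCP position; "ee_rot": TCP orientation; "wrist_force": force on the tool from outside, world axes, zero at the start; "wrist_torque": the same for the moment, N m; "opening": finger opening in m.
Only numpy, scipy, OpenCV 4.12 (cv2) and the standard library are available. Lean on these libraries where they do the work, as an engineer would, in place of code of your own. Each camera call takes 0.05 s, during which the arm holds its last target.

## Task

The milk pan has lost its handle grip: try the three spare grips from the draining board on its bare tang, and leave the one that goes fully home, up against the collar, on the pan. Put the two that stop short in the open blue lunchbox. Push gently, so that the pan stays upright and wholly on its trivet, and leave everything else where it is.

Things in the scene. Friction and masses are not known exactly. Their poses are not given: they have to be found in the camera images.
- tang_root (a point): bare handle tang of the milk pan: this point is on its centre line at the outer face of the 34 x 32 mm steel collar, where a grip's mouth rests when fully home, about 88 mm above the worktop. x points outwards along the tang, away from the pan and 0.31 rad (18 degrees) upwards; y is level, across the tang's width; z across its thickness
- tang_tip (a point): free end of the tang, 75 mm from the collar along its x; same axes. The tang is a flat steel tongue 18 mm wide (y) and 8 mm thick (z), the last 12 mm tapering to 12 x 4 mm
- pan: stainless milk pan, 150 mm across (base 124 mm), 95 mm high, about 1 kg, loose on the trivet; a push of roughly 6 to 10 N along the tang makes it slide. Origin: centre of its underside; z up, x to the side where the tang comes out
- trivet: round green silicone trivet under the pan, 180 mm across, 8 mm thick, stays put. Origin: centre of its underside
- grip_a_mid (a point): One of three look-alike spare handle grips: black plastic, 140 mm long (x), 34 mm wide (y), 32 mm high (z), about 130 g, steel ferrule at the mouth end. They lie level and parallel on the draining panel, 85 mm apart. This point is its centre, half-way up; x runs from the closed end to the mouth, z up as it lies. A stub inside may rattle
- grip_a_mouth (a point): centre of this grip's mouth face, 70 mm from its centre along x; same axes. A 22 x 12 mm slot (22 along y) leads into the bore. One grip of the three, which one cannot be seen, takes the whole 75 mm tang; in the other two the stub of an old tang, stuck inside, stops it with about 30 mm of tang still bare
- grip_a: the same grip; origin under its centre, 16 mm below that point; same axes
- grip_b_mid (a point): Another of three look-alike spare handle grips: black plastic, 140 mm long (x), 34 mm wide (y), 32 mm high (z), about 130 g, steel ferrule at the mouth end. They lie level and parallel on the draining panel, 85 mm apart. This point is its centre, half-way up; x runs from the closed end to the mouth, z up as it lies. A stub inside may rattle
- grip_b_mouth (a point): centre of this grip's mouth face, 70 mm from its centre along x; same axes. A 22 x 12 mm slot (22 along y) leads into the bore. One grip of the three, which one cannot be seen, takes the whole 75 mm tang; in the other two the stub of an old tang, stuck inside, stops it with about 30 mm of tang still bare
- grip_b: the same grip; origin under its centre, 16 mm below that point; same axes
- grip_c_mid (a point): The third of three look-alike spare handle grips: black plastic, 140 mm long (x), 34 mm wide (y), 32 mm high (z), about 130 g, steel ferrule at the mouth end. They lie level and parallel on the draining panel, 85 mm apart. This point is its centre, half-way up; x runs from the closed end to the mouth, z up as it lies. A stub inside may rattle
- grip_c_mouth (a point): centre of this grip's mouth face, 70 mm from its centre along x; same axes. A 22 x 12 mm slot (22 along y) leads into the bore. One grip of the three, which one cannot be seen, takes the whole 75 mm tang; in the other two the stub of an old tang, stuck inside, stops it with about 30 mm of tang still bare
- grip_c: the same grip; origin under its centre, 16 mm below that point; same axes
- lunchbox_floor (a point): open blue plastic lunchbox, lid off, stays put: 200 mm (x) by 240 mm (y) outside, 55 mm high, walls and floor 4 mm. This point is the centre of its inner floor, 4 mm above the worktop
- drainer: pale oak draining panel with grooves along its x, 360 mm (x) by 260 mm (y), its ribs level and 12 mm above the worktop; stays put. Origin: centre of its underside
- jug: glass measuring jug, 104 mm across, 125 mm high, with a handle on its y side; stands at the near right. Origin: centre of its underside
- mug: white mug, 82 mm across, 95 mm high, on the left. Origin: centre of its underside
- teapot_lid: blue ceramic teapot lid, 74 mm across, 44 mm high, on the far end of the draining panel. Origin: centre of its underside
- spoon: wooden spoon, 240 mm long, lying flat between the draining panel and the pan, at the back. Origin: underside, middle of its length

How it is judged:
By the outcome, as a careful person would: the job done as asked, in the order asked, and still so for the second after the job is handed in, with the robot touching nothing.
It also fails if it takes over 72 s, if anything falls off the work surface, if the arm or the gripper's body presses on something with over 40 N, if the wrist force passes 120 N, or if a joint passes its speed limit or range.

## Working session

There is one attempt and no reset: what is moved stays moved. The work goes in short steps, Python scripts to look and compute and a tool call to move; the robot and the scene stay as the last step left them, time stands still between calls to the robot, and variables do not carry over. Pictures are saved under pics/ and viewed, and the job is handed in when it is done.

Besides the shell and the picture viewer there is one more tool, called after "Emit:" in YAML: its name, and indented under it one key for each argument. move_arm: Moves the arm, as the interface text tells. Shift numbers are shares of 40 mm and turn numbers shares of pi rad, none past 1 either way. Its arguments: {"type":"object","properties":{"series":{"type":"array","items":{"type":"object","properties":{"fingers":{"type":"number"},"tx":{"type":"number","minimum":-1,"maximum":1},"ty":{"type":"number","minimum":-1,"maximum":1},"tz":{"type":"number","minimum":-1,"maximum":1},"twist":{"type":"number","minimum":-1,"maximum":1}}}},"newtons":{"type":"number"}},"required":["series"]}

```bash
ls; mkdir -p pics
python3 - <<'E'
from station import *
import cv2
s=state();print({k:(v if not hasattr(v,'__len__') else [round(float(x),4) for x in v]) for k,v in s.items()})
for n in ["scene","top","wrist"]:
    c=calibration(n);p,d=camera(n)
    cv2.imwrite(f"pics/{n}0.png",p)
    import numpy as np
    np.savez(f"pics/{n}0.npz",p=p,d=d,R=c["R"],t=c["t"])
    print(n,c)
E
```

```text
pics
{'time': 0.0, 'q': [0.9677, 0.2635, -0.0489, 1.2594, -0.0, 1.4155], 'qd': [0.0005, 0.0003, -0.0001, -0.0015, -0.0013, -0.0006], 'joint_efforts': [0.004, -63.7613, 38.4566, 0.0135, 0.0, 0.0], 'position': [0.2272, 0.473, 0.2251], 'ee_rot': [-1.5431, 0.3515, -0.3509], 'wrist_force': [-0.0878, 0.2732, 0.2314], 'wrist_torque': [-0.0205, -0.0699, -0.0093], 'opening': 0.08525607938307797}
scene {'fx': 375.8617911683936, 'fy': 375.8617911683936, 'cx': 259.0352258563288, 'cy': 189.7701034019805, 'k1': 0.013670126375042198, 'R': array([[-0.61798378,  0.78618689, -0.00249441],
       [ 0.4992885 ,  0.39001195, -0.77369353],
       [-0.60729486, -0.47937548, -0.63355513]]), 't': array([ 0.23742631, -0.19592823,  1.48871264])}
top {'fx': 493.4867926405901, 'fy': 493.4867926405901, 'cx': 254.40102329385357, 'cy': 189.6104860158244, 'k1': -0.13086923599666492, 'R': array([[-0.01807293, -0.99982876,  0.00397804],
       [-0.99254346,  0.01746127, -0.1206341 ],
       [ 0.12054398, -0.00612859, -0.99268907]]), 't': array([0.07451157, 0.49810948, 1.52253179])}
wrist {'fx': 268.7726506284011, 'fy': 268.7726506284011, 'cx': 251.04572976910077, 'cy': 186.91185821572074, 'k1': 0.02182811602599616, 'R': array([[ 4.32429593e-01,  9.01667560e-01, -5.07664655e-04],
       [ 8.65405775e-01, -4.14880653e-01,  2.80974888e-01],
       [ 2.53135322e-01, -1.21941193e-01, -9.59714986e-01]]), 't': array([-0.52551257, -0.0368346 ,  0.3796249 ])}
```

View pics/scene0.png

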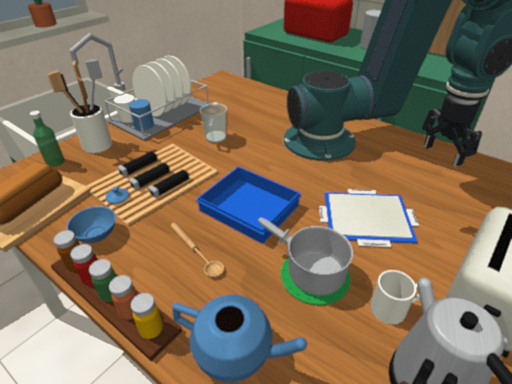

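View pics/top0.png

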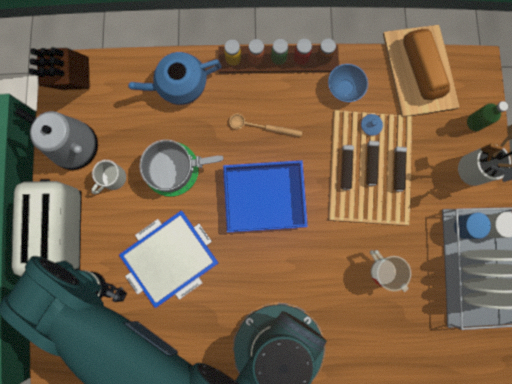

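View pics/wrist0.png

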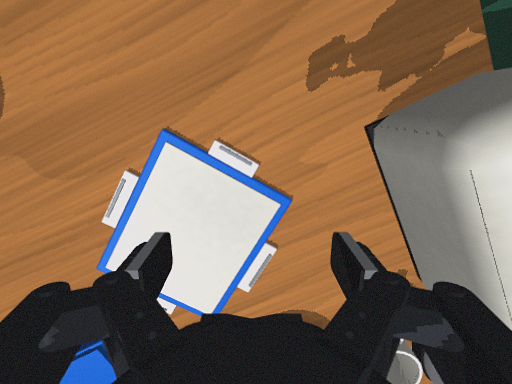

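Run:
```python
import cv2,numpy as np
from scipy.spatial.transform import Rotation as Ro
print(Ro.from_rotvec([-1.5431,.3515,-.3509]).as_matrix().round(3))
t=cv2.imread("pics/top0.png");s=cv2.imread("pics/scene0.png")
a=cv2.resize(t[100:240,325:425],None,fx=4,fy=4,interpolation=cv2.INTER_CUBIC)
b=cv2.resize(t[120:220,120:240],None,fx=3.3,fy=5.6,interpolation=cv2.INTER_CUBIC)
b=cv2.resize(t[130:210,125:235],None,fx=3.6,fy=3.6,interpolation=cv2.INTER_CUBIC)
c=np.zeros((600,800,3),np.uint8);c[:560,:400]=a;c[:288,400:796]=b
d=cv2.resize(s[140:225,80:220],None,fx=2.8,fy=2.8,interpolation=cv2.INTER_CUBIC);c[300:300+d.shape[0],400:400+d.shape[1]]=d
cv2.imwrite("pics/zoom0.png",c)
```

```text
[[ 0.901 -0.001  0.433]
 [-0.433 -0.001  0.901]
 [-0.    -1.    -0.001]]
```

View pics/zoom0.png

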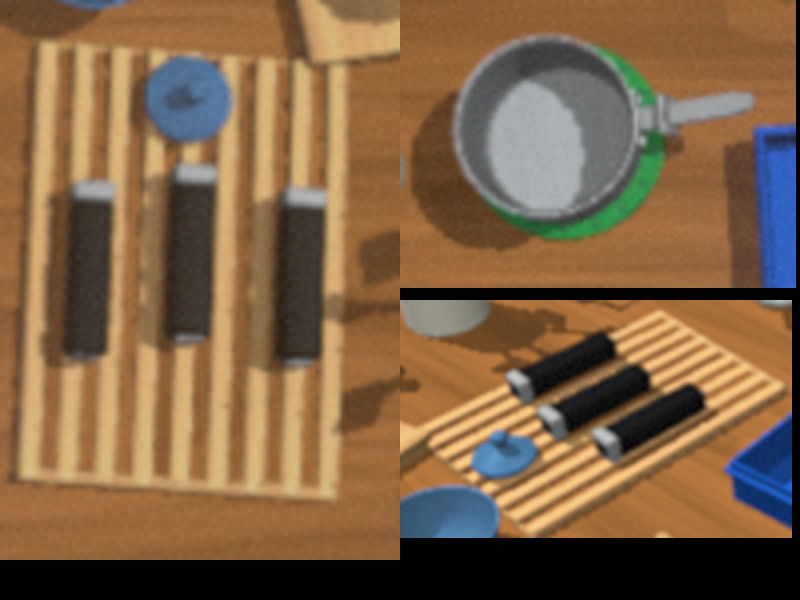

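```bash
cat > h.py <<'E'
from station import *
import numpy as np, cv2
from scipy.spatial.transform import Rotation as Ro
def norm(c,uv):
    uv=np.atleast_2d(np.asarray(uv,float))
    K=np.array([[c["fx"],0,c["cx"]],[0,c["fy"],c["cy"]],[0,0,1]])
    return cv2.undistortPoints(uv[:,None],K,np.array([c["k1"],0,0,0.]))[:,0]
def ray(c,uv):
    n=norm(c,uv); R=np.asarray(c["R"]);t=np.asarray(c["t"])
    d=np.c_[n,np.ones(len(n))]@R
    return -R.T@t,d
def onz(c,uv,z):
    o,d=ray(c,uv); return o+d*((z-o[2])/d[:,2])[:,None]
def cloud(c,dep):
    h,w=dep.shape; v,u=np.mgrid[:h,:w]
    n=norm(c,np.c_[u.ravel(),v.ravel()]); z=dep.ravel()
    P=(np.c_[n,np.ones(len(n))]*z[:,None]-np.asarray(c["t"]))@np.asarray(c["R"])
    P[z<=0]=np.nan
    return P.reshape(h,w,3)
def tri(c1,p1,c2,p2):
    o1,d1=ray(c1,p1);o2,d2=ray(c2,p2);out=[]
    for a,b in zip(d1,d2):
        a=a/np.linalg.norm(a);b=b/np.linalg.norm(b)
        s=np.linalg.lstsq(np.c_[a,-b],o2-o1,rcond=None)[0]
        A=o1+s[0]*a;B=o2+s[1]*b; out.append(np.r_[(A+B)/2,np.linalg.norm(A-B)])
    return np.array(out)
def proj(c,X):
    X=np.atleast_2d(X);p=X@np.asarray(c["R"]).T+np.asarray(c["t"]);n=p[:,:2]/p[:,2:]
    n=n*(1+c["k1"]*(n**2).sum(1,keepdims=True));return n*[c["fx"],c["fy"]]+[c["cx"],c["cy"]]
def st():
    s=state();print("t %.2f"%s["time"],"pos",np.round(s["position"],4),"yaw %.3f"%np.degrees(s["q"][0]-s["q"][5]),"F",np.round(s["wrist_force"],1),"op %.4f"%s["opening"]);return s
E
cat > m1.py <<'E'
from h import *
c=calibration("top");z=np.load("pics/top0.npz");p=z["p"];d=z["d"];P=cloud(c,d)
hsv=cv2.cvtColor(p,cv2.COLOR_BGR2HSV)
# grips dark
m=((hsv[...,2]<75)).astype(np.uint8);m[:130]=0;m[200:]=0;m[:,:335]=0;m[:,412:]=0
n,l,s,ce=cv2.connectedComponentsWithStats(m)
for i in range(1,n):
    if s[i,4]>100:
        q=P[l==i]; q=q[np.isfinite(q[:,0])]
        zt=np.median(q[:,2]); r=cv2.minAreaRect(np.argwhere(l==i)[:,::-1].astype(np.float32))
        print("grip",s[i],"ztop %.4f"%zt,"rect",r, onz(c,cv2.boxPoints(r),0.044).round(3).tolist())
# green trivet
m=cv2.inRange(hsv,(45,90,40),(85,255,255)); q=P[m>0];q=q[np.isfinite(q[:,0])];print("trivet z",np.median(q[:,2]),q.min(0),q.max(0))
# pan rim points
q=P[120:210,130:235].reshape(-1,3);q=q[np.isfinite(q[:,0])];r=q[(q[:,2]>.098)&(q[:,2]<.112)];print("rim",len(r),r.min(0),r.max(0))
m=cv2.inRange(hsv,(105,150,60),(125,255,255));m[:155]=0;m[240:]=0;m[:,:215]=0;m[:,315:]=0
q=P[m>0];q=q[np.isfinite(q[:,0])];w=q[q[:,2]>.045];print("box",w.min(0),w.max(0),np.median(w[:,2]))
# tang area pixels
for v in range(150,172,2): print(v,[ (int(1000*P[v,u,2]) if np.isfinite(P[v,u,2]) else -1) for u in range(186,228,2)])
E
python3 m1.py
```

```text
grip [366 145  12  40 410] ztop 0.0426 rect ((371.5, 164.5), (39.0, 11.0), 90.0) [[0.634, -0.292, 0.044], [0.634, -0.327, 0.044], [0.509, -0.321, 0.044], [0.509, -0.286, 0.044]]
grip [341 150  11  39 380] ztop 0.0429 rect ((346.0, 169.0), (38.0, 10.0), 90.0) [[0.619, -0.211, 0.044], [0.619, -0.243, 0.044], [0.497, -0.237, 0.044], [0.498, -0.206, 0.044]]
grip [394 151  12  39 411] ztop 0.0429 rect ((399.0568542480469, 170.1229248046875), (10.9646635055542, 38.04314041137695), 1.7357045412063599) [[0.492, -0.372, 0.044], [0.614, -0.382, 0.044], [0.613, -0.418, 0.044], [0.49, -0.407, 0.044]]
trivet z -0.01791091348929434 [-0.1452573  -1.2707414  -0.68519361] [1.55086824 1.33894835 0.7657417 ]
rim 355 [0.49635205 0.16174183 0.09804475] [0.64879335 0.41287306 0.11195805]
box [ 0.36999446 -0.09199293  0.04502628] [0.58376407 0.16010543 0.06455434] 0.053142446083108266
150 [8, 10, 9, -4, -5, 2, 1, -1, -1, 7, 3, 1, -2, 5, 0, 3, 4, 1, 0, 0, -5]
152 [102, 13, 4, 6, 4, 1, 0, 4, 8, 0, -1, -5, 0, -3, 4, 3, 4, 2, -2, -5, 2]
154 [25, 101, 8, 6, 3, -5, 2, 0, 0, 7, -5, 1, -2, 2, 0, -1, 3, 5, -2, 0, -1]
156 [15, 103, 95, 12, 3, 100, 98, 2, 2, 3, -4, 0, 0, 103, 107, 107, 112, 105, 110, -8, 3]
158 [13, 97, 93, 11, 6, 102, 100, 80, 100, 97, 97, 96, 106, 101, 111, 107, 109, 110, 112, 0, 0]
160 [16, 4, 98, 88, 92, 91, 104, 91, 100, 99, 102, 105, 101, 103, 103, 104, 109, 110, 1, 0, 1]
162 [10, 10, 106, 90, 88, 91, 98, 93, 91, 97, 97, 99, 101, 101, 98, -1, 2, 0, 2, -2, -4]
164 [12, 7, 100, 81, 91, 98, 94, 91, 86, -1, 1, 6, 4, 7, -1, -1, -7, -5, 5, 3, -6]
166 [13, 17, 105, 85, 79, 8, 97, 86, 69, 0, -4, 5, -3, 3, -5, -1, -8, 1, 5, 47, 51]
168 [17, 15, 100, 84, 8, 9, 2, 1, 3, -2, -5, 0, 0, -3, -3, 4, 1, -2, 0, 51, 33]
170 [13, 96, 70, 72, 10, 9, 13, 3, 0, 4, 1, 0, 4, -8, 4, -1, 0, 0, 3, 49, 38]
```

Run:
```python
from h import *
c=calibration("wrist");R=np.array(c["R"]);t=np.array(c["t"]);o=-R.T@t
s=st();T=Ro.from_rotvec(s["ee_rot"]).as_matrix()
print(o,"cam in tool",T.T@(o-s["position"]),"\n",(R@T).round(3))
```

```text
t 0.15 pos [0.2272 0.4731 0.2253] yaw -25.661 F [-0.1  0.2 -0.4] op 0.0855
[0.16303953 0.50486492 0.37447553] cam in tool [-0.07163802 -0.14921317  0.00075508] 
 [[-0.001 -0.     1.   ]
 [ 0.96  -0.281  0.001]
 [ 0.281  0.96   0.001]]
```

```bash
cat > plan.py <<'E'
import sys,json
from h import *
def plan(tp,tyaw,N,fingers=-1,s0=None,chunk=10):
    if s0 is None:
        s=state();p=np.array(s["position"]);y=np.degrees(s["q"][0]-s["q"][5])
    else: p,y=np.array(s0[0],float),s0[1]
    tp=np.array(tp,float);rows=[];P0=p.copy();Y0=y
    for i in range(1,N+1):
        g=P0+(tp-P0)*i/N; gy=Y0+(tyaw-Y0)*i/N
        a=np.radians(y);X=np.array([np.cos(a),np.sin(a),0]);Z=np.array([-np.sin(a),np.cos(a),0]);Y=np.array([0,0,-1.])
        d=g-p; r=[round(float(d@k)/.04,2) for k in (X,Y,Z)];tw=round(-(gy-y)/180,3)
        p=p+.04*(r[0]*X+r[1]*Y+r[2]*Z);y=y-tw*180
        if np.linalg.norm(r)*40>41.7 or abs(tw)*180>7.17: print("TOO FAST",r,tw)
        rows.append({k:v for k,v in dict(fingers=fingers,tx=r[0],ty=r[1],tz=r[2],twist=tw).items() if k=="fingers" or v})
    for i in range(0,N,chunk): print(json.dumps(rows[i:i+chunk]))
    print("ends",p.round(4),round(y,2))
    return p,y
E
python3 - <<'E'
from plan import *
plan([0.555,0.30,0.30],98,18)
E
```

```text
[{"fingers": -1, "tx": 0.51, "ty": -0.1, "tz": -0.02, "twist": -0.038}, {"fingers": -1, "tx": 0.51, "ty": -0.11, "tz": -0.08, "twist": -0.038}, {"fingers": -1, "tx": 0.5, "ty": -0.1, "tz": -0.14, "twist": -0.039}, {"fingers": -1, "tx": 0.47, "ty": -0.11, "tz": -0.2, "twist": -0.038}, {"fingers": -1, "tx": 0.45, "ty": -0.1, "tz": -0.26, "twist": -0.038}, {"fingers": -1, "tx": 0.41, "ty": -0.1, "tz": -0.3, "twist": -0.038}, {"fingers": -1, "tx": 0.38, "ty": -0.11, "tz": -0.36, "twist": -0.038}, {"fingers": -1, "tx": 0.33, "ty": -0.1, "tz": -0.39, "twist": -0.038}, {"fingers": -1, "tx": 0.28, "ty": -0.1, "tz": -0.43, "twist": -0.039}, {"fingers": -1, "tx": 0.22, "ty": -0.11, "tz": -0.47, "twist": -0.038}]
[{"fingers": -1, "tx": 0.17, "ty": -0.1, "tz": -0.48, "twist": -0.038}, {"fingers": -1, "tx": 0.11, "ty": -0.11, "tz": -0.51, "twist": -0.038}, {"fingers": -1, "tx": 0.05, "ty": -0.1, "tz": -0.51, "twist": -0.038}, {"fingers": -1, "tx": -0.02, "ty": -0.1, "tz": -0.51, "twist": -0.038}, {"fingers": -1, "tx": -0.07, "ty": -0.11, "tz": -0.51, "twist": -0.039}, {"fingers": -1, "tx": -0.14, "ty": -0.1, "tz": -0.5, "twist": -0.038}, {"fingers": -1, "tx": -0.19, "ty": -0.1, "tz": -0.48, "twist": -0.038}, {"fingers": -1, "tx": -0.25, "ty": -0.11, "tz": -0.45, "twist": -0.038}]
ends [0.5551 0.3    0.3001] 98.0
```

```bash
python3 -c "
from h import *
st()"; ls
```

```text
t 0.15 pos [0.2272 0.4731 0.2253] yaw -25.661 F [-0.1  0.2 -0.4] op 0.0855
h.py
m1.py
pics
plan.py
```

Emit:
move_arm:
  series:
    - {"fingers": -1,"tx": 0.51,"ty": -0.1,"tz": -0.02,"twist": -0.038}
    - {"fingers": -1,"tx": 0.51,"ty": -0.11,"tz": -0.08,"twist": -0.038}
    - {"fingers": -1,"tx": 0.5,"ty": -0.1,"tz": -0.14,"twist": -0.039}
    - {"fingers": -1,"tx": 0.47,"ty": -0.11,"tz": -0.2,"twist": -0.038}
    - {"fingers": -1,"tx": 0.45,"ty": -0.1,"tz": -0.26,"twist": -0.038}
    - {"fingers": -1,"tx": 0.41,"ty": -0.1,"tz": -0.3,"twist": -0.038}
    - {"fingers": -1,"tx": 0.38,"ty": -0.11,"tz": -0.36,"twist": -0.038}
    - {"fingers": -1,"tx": 0.33,"ty": -0.1,"tz": -0.39,"twist": -0.038}
    - {"fingers": -1,"tx": 0.28,"ty": -0.1,"tz": -0.43,"twist": -0.039}
    - {"fingers": -1,"tx": 0.22,"ty": -0.11,"tz": -0.47,"twist": -0.038}

```text
time: 0.98
position: [0.4103, 0.3764, 0.2671]
ee_rot: [-1.488, -0.593, 0.593]
wrist_force: [-0.6, 0.4, -0.2]
opening: 0.0853
```

Emit:
move_arm:
  series:
    - {"fingers": -1,"tx": 0.17,"ty": -0.1,"tz": -0.48,"twist": -0.038}
    - {"fingers": -1,"tx": 0.11,"ty": -0.11,"tz": -0.51,"twist": -0.038}
    - {"fingers": -1,"tx": 0.05,"ty": -0.1,"tz": -0.51,"twist": -0.038}
    - {"fingers": -1,"tx": -0.02,"ty": -0.1,"tz": -0.51,"twist": -0.038}
    - {"fingers": -1,"tx": -0.07,"ty": -0.11,"tz": -0.51,"twist": -0.039}
    - {"fingers": -1,"tx": -0.14,"ty": -0.1,"tz": -0.5,"twist": -0.038}
    - {"fingers": -1,"tx": -0.19,"ty": -0.1,"tz": -0.48,"twist": -0.038}
    - {"fingers": -1,"tx": -0.25,"ty": -0.11,"tz": -0.45,"twist": -0.038}

```text
time: 1.65
position: [0.556, 0.2996, 0.3003]
ee_rot: [-1.137, -1.315, 1.316]
wrist_force: [0.8, -0.5, 0.2]
opening: 0.0852
```

```bash
cat > snap.py <<'E'
import sys
from h import *
def snap(tag,name="wrist"):
    s=st();c=calibration(name);p,d=camera(name);cv2.imwrite(f"pics/{tag}.png",p)
    np.savez(f"pics/{tag}.npz",p=p,d=d,**c)
def load(tag):
    z=np.load(f"pics/{tag}.npz");c={k:(z[k] if z[k].ndim else float(z[k])) for k in z.files if k not in "pd"}
    return z["p"],z["d"],c
if __name__=="__main__": snap(*sys.argv[1:])
E
python3 snap.py w1
```

```text
t 1.65 pos [0.556  0.2996 0.3003] yaw 98.338 F [ 0.8 -0.5  0.2] op 0.0852
```

View pics/w1.png

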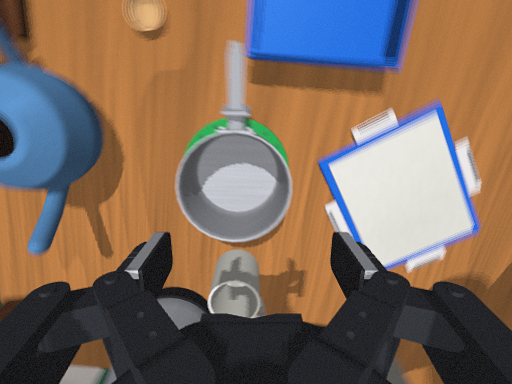

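Run:
```python
from plan import *
plan([0.575,0.20,0.25],98,4)
```

```text
[{"fingers": -1, "tx": -0.62, "ty": 0.31, "tz": -0.01, "twist": 0.001}, {"fingers": -1, "tx": -0.62, "ty": 0.32, "twist": 0.001}, {"fingers": -1, "tx": -0.62, "ty": 0.31, "tz": -0.01, "twist": 0.002}, {"fingers": -1, "tx": -0.62, "ty": 0.31, "tz": -0.02, "twist": 0.001}]
ends [0.5752 0.2001 0.2502] 97.98
```

Emit:
move_arm:
  series:
    - {"fingers": -1,"tx": -0.62,"ty": 0.31}
    - {"fingers": -1,"tx": -0.62,"ty": 0.32}
    - {"fingers": -1,"tx": -0.62,"ty": 0.31}
    - {"fingers": -1,"tx": -0.62,"ty": 0.31,"tz": -0.02}
    - {"fingers": -1}

```text
invalid input at $.series[0]: expected keys fingers, tx, ty, tz, twist
```

```bash
python3 snap.py w2
python3 - <<'E'
from snap import *
for t,b in(("w1",(190,20,290,140)),("w2",(190,60,310,220))):
    p,d,c=load(t);q=p[b[1]:b[3],b[0]:b[2]];q=cv2.resize(q,None,fx=3.5,fy=3.5,interpolation=cv2.INTER_CUBIC);cv2.imwrite(f"pics/{t}z.png",q)
E
```

```text
t 1.70 pos [0.5588 0.2979 0.3002] yaw 98.883 F [ 2.2 -3.1 -0.9] op 0.0854
```

View pics/w2.png

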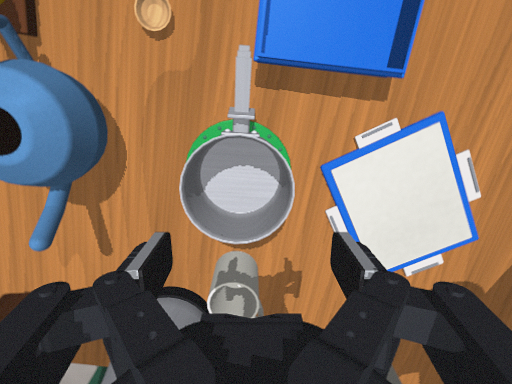

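View pics/w1z.png

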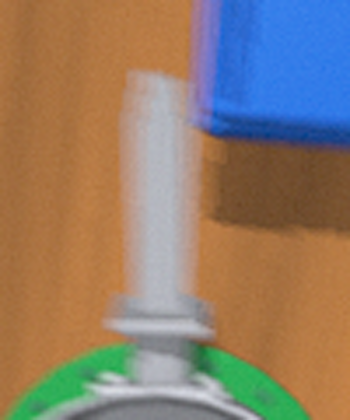

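```bash
sed -i 's/rows.append({k:v for k,v in \(dict(.*)\).items() if k=="fingers" or v})/rows.append(\1)/' plan.py; grep append plan.py
python3 - <<'E'
from plan import *
plan([0.575,0.20,0.25],98,4)
E
```

```text
rows.append(dict(fingers=fingers,tx=r[0],ty=r[1],tz=r[2],twist=tw))
[{"fingers": -1, "tx": -0.63, "ty": 0.31, "tz": -0.02, "twist": 0.0}, {"fingers": -1, "tx": -0.62, "ty": 0.31, "tz": -0.02, "twist": 0.0}, {"fingers": -1, "tx": -0.63, "ty": 0.31, "tz": -0.02, "twist": 0.001}, {"fingers": -1, "tx": -0.63, "ty": 0.31, "tz": -0.03, "twist": -0.0}]
ends [0.5751 0.2    0.2502] 97.98
```

Emit:
move_arm:
  series:
    - {"fingers": -1,"tx": -0.63,"ty": 0.31,"tz": -0.02,"twist": 0}
    - {"fingers": -1,"tx": -0.62,"ty": 0.31,"tz": -0.02,"twist": 0}
    - {"fingers": -1,"tx": -0.63,"ty": 0.31,"tz": -0.02,"twist": 0}
    - {"fingers": -1,"tx": -0.63,"ty": 0.31,"tz": -0.03,"twist": 0}
    - {"fingers": -1,"tx": 0,"ty": 0,"tz": 0,"twist": 0}
    - {"fingers": -1,"tx": 0,"ty": 0,"tz": 0,"twist": 0}

```text
time: 2.25
position: [0.5722, 0.2006, 0.2502]
ee_rot: [-1.141, -1.308, 1.31]
wrist_force: [1.1, 0.1, 0.3]
opening: 0.0853
```

```bash
python3 snap.py w3
python3 - <<'E'
from snap import *
for t,b in(("w2",(180,30,300,150)),("w3",(180,60,320,240))):
    p,d,c=load(t);q=p[b[1]:b[3],b[0]:b[2]];q=cv2.resize(q,None,fx=3.3,fy=3.3,interpolation=cv2.INTER_CUBIC);cv2.imwrite(f"pics/{t}z.png",q)
E
```

```text
t 2.25 pos [0.5722 0.2006 0.2502] yaw 97.802 F [1.1 0.1 0.3] op 0.0853
```

View pics/w3.png

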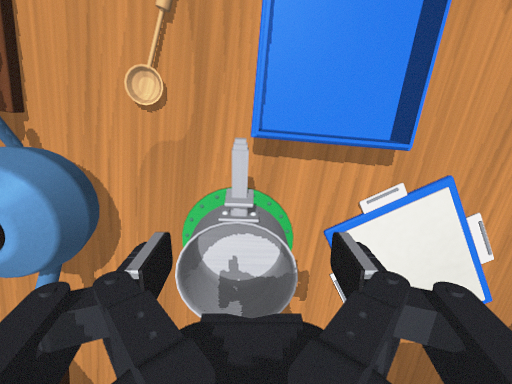

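View pics/w2z.png

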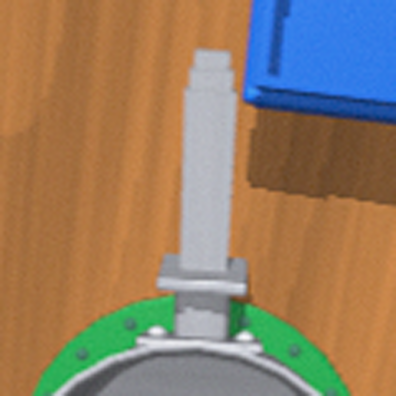

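View pics/w3z.png

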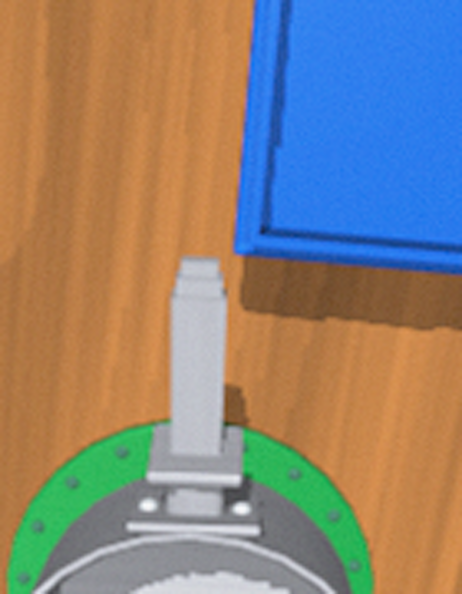

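```bash
cat > m2.py <<'E'
from snap import *
p2,d2,c2=load("w2");p3,d3,c3=load("w3")
f=lambda x,o:(np.array(x,float)+.5)/3.3-.5+np.array(o)
A=f([(212.5,52),(184,87),(237,92),(180,267),(230,271)],(180,30))
B=f([(200,260),(172,295),(226,298),(172,452),(224,456)],(180,60))
print(tri(c2,A,c3,B).round(4))
P=cloud(c3,d3)
# tang centreline points by depth
for r in range(140,200,5):
    row=P[r,225:255];ok=(row[:,2]>.075)&(row[:,2]<.13);
    if ok.sum(): print(r,np.where(ok)[0][[0,-1]]+225,row[ok].mean(0).round(4))
hsv=cv2.cvtColor(p3,cv2.COLOR_BGR2HSV);m=cv2.inRange(hsv,(45,90,40),(85,255,255));m[:150]=0
q=P[m>0];q=q[np.abs(q[:,2])<.02];print("trivet z",np.median(q[:,2]));
# outer edge circle fit from contour hull
uv=np.argwhere(m>0)[:,::-1].astype(np.float32);h=cv2.convexHull(uv)[:,0]
X=onz(c3,h,.008)[:,:2];
from scipy.optimize import least_squares
def fit(X,r):
    g=least_squares(lambda a:np.hypot(*(X-a).T)-r,X.mean(0),loss="soft_l1",f_scale=.002);return g.x,np.abs(g.fun).mean()
X=X[X[:,1]<.33];print("trivet",fit(X,.09))
q=P.reshape(-1,3);q=q[(q[:,2]>.099)&(q[:,2]<.108)];q=q[(q[:,1]>.22)&(q[:,1]<.42)&(q[:,0]>.45)&(q[:,0]<.68)]
print("rim",len(q),np.median(q[:,2]),fit(q[:,:2],.074))
E
python3 m2.py
```

```text
[[5.886e-01 1.628e-01 1.115e-01 7.000e-04]
 [5.965e-01 1.751e-01 1.122e-01 1.000e-04]
 [5.786e-01 1.737e-01 1.115e-01 1.000e-03]
 [5.908e-01 2.346e-01 9.390e-02 1.000e-04]
 [5.717e-01 2.331e-01 9.530e-02 5.000e-04]]
140 [235 246] [0.5885 0.1642 0.1129]
145 [234 247] [0.5879 0.1695 0.1122]
150 [232 248] [0.5877 0.175  0.1118]
155 [232 248] [0.5871 0.1807 0.1096]
160 [232 248] [0.5864 0.1865 0.108 ]
165 [232 248] [0.5857 0.1924 0.1061]
170 [232 248] [0.585  0.1985 0.104 ]
175 [232 247] [0.5849 0.2048 0.102 ]
180 [233 247] [0.5836 0.2111 0.1003]
185 [232 247] [0.5834 0.2178 0.0978]
190 [227 253] [0.582  0.2266 0.0889]
195 [226 253] [0.5819 0.232  0.0918]
trivet z 0.008884969732730261
trivet (array([0.57565132, 0.33713896]), np.float64(0.0004759564620534057))
rim 1199 0.10328124438413844 (array([0.5725799, 0.3347418]), np.float64(0.0044606959622203535))
```

Run:
```python
from plan import *
plan([0.60,-0.30,0.25],-2,16)
```

```text
[{"fingers": -1, "tx": -0.78, "ty": 0.0, "tz": 0.06, "twist": 0.035}, {"fingers": -1, "tx": -0.79, "ty": 0.0, "tz": -0.02, "twist": 0.034}, {"fingers": -1, "tx": -0.77, "ty": 0.0, "tz": -0.1, "twist": 0.035}, {"fingers": -1, "tx": -0.77, "ty": 0.01, "tz": -0.19, "twist": 0.035}, {"fingers": -1, "tx": -0.73, "ty": -0.0, "tz": -0.27, "twist": 0.034}, {"fingers": -1, "tx": -0.7, "ty": -0.0, "tz": -0.35, "twist": 0.035}, {"fingers": -1, "tx": -0.66, "ty": -0.0, "tz": -0.43, "twist": 0.035}, {"fingers": -1, "tx": -0.61, "ty": 0.0, "tz": -0.49, "twist": 0.034}, {"fingers": -1, "tx": -0.56, "ty": 0.0, "tz": -0.56, "twist": 0.035}, {"fingers": -1, "tx": -0.49, "ty": 0.0, "tz": -0.61, "twist": 0.035}]
[{"fingers": -1, "tx": -0.42, "ty": 0.0, "tz": -0.66, "twist": 0.035}, {"fingers": -1, "tx": -0.34, "ty": 0.01, "tz": -0.71, "twist": 0.034}, {"fingers": -1, "tx": -0.27, "ty": -0.0, "tz": -0.74, "twist": 0.035}, {"fingers": -1, "tx": -0.18, "ty": -0.0, "tz": -0.76, "twist": 0.035}, {"fingers": -1, "tx": -0.1, "ty": -0.0, "tz": -0.78, "twist": 0.034}, {"fingers": -1, "tx": -0.01, "ty": 0.0, "tz": -0.78, "twist": 0.035}]
ends [ 0.6002 -0.2999  0.25  ] -2.01
```

Emit:
move_arm:
  series:
    - {"fingers": -1,"tx": -0.78,"ty": 0,"tz": 0.06,"twist": 0.035}
    - {"fingers": -1,"tx": -0.79,"ty": 0,"tz": -0.02,"twist": 0.034}
    - {"fingers": -1,"tx": -0.77,"ty": 0,"tz": -0.1,"twist": 0.035}
    - {"fingers": -1,"tx": -0.77,"ty": 0,"tz": -0.19,"twist": 0.035}
    - {"fingers": -1,"tx": -0.73,"ty": 0,"tz": -0.27,"twist": 0.034}
    - {"fingers": -1,"tx": -0.7,"ty": 0,"tz": -0.35,"twist": 0.035}
    - {"fingers": -1,"tx": -0.66,"ty": 0,"tz": -0.43,"twist": 0.035}
    - {"fingers": -1,"tx": -0.61,"ty": 0,"tz": -0.49,"twist": 0.034}
    - {"fingers": -1,"tx": -0.56,"ty": 0,"tz": -0.56,"twist": 0.035}
    - {"fingers": -1,"tx": -0.49,"ty": 0,"tz": -0.61,"twist": 0.035}

```text
time: 3.13
position: [0.5909, -0.1124, 0.2514]
ee_rot: [-1.517, -0.483, 0.481]
wrist_force: [-0.3, -0.4, -0.4]
opening: 0.0856
```

Emit:
move_arm:
  series:
    - {"fingers": -1,"tx": -0.42,"ty": 0,"tz": -0.66,"twist": 0.035}
    - {"fingers": -1,"tx": -0.34,"ty": 0,"tz": -0.71,"twist": 0.034}
    - {"fingers": -1,"tx": -0.27,"ty": 0,"tz": -0.74,"twist": 0.035}
    - {"fingers": -1,"tx": -0.18,"ty": 0,"tz": -0.76,"twist": 0.035}
    - {"fingers": -1,"tx": -0.1,"ty": 0,"tz": -0.78,"twist": 0.034}
    - {"fingers": -1,"tx": 0,"ty": 0,"tz": -0.78,"twist": 0.035}
    - {"fingers": -1,"tx": 0,"ty": 0,"tz": 0,"twist": 0}
    - {"fingers": -1,"tx": 0,"ty": 0,"tz": 0,"twist": 0}

```text
time: 3.8
position: [0.6026, -0.3003, 0.2505]
ee_rot: [-1.57, 0.027, -0.027]
wrist_force: [-0.2, 0.3, -0.2]
opening: 0.0851
```

```bash
python3 snap.py w4
```

```text
t 3.80 pos [ 0.6026 -0.3003  0.2505] yaw -1.981 F [-0.2  0.3 -0.2] op 0.0851
```

View pics/w4.png

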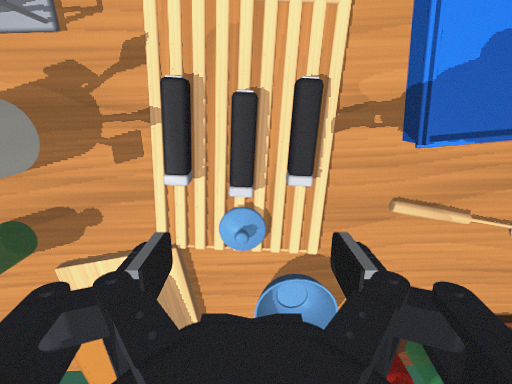

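```bash
cat > grips.py <<'E'
from snap import *
def grips(tag,zmin=.034,zmax=.052,box=None):
    p,d,c=load(tag);P=cloud(c,cv2.medianBlur(d,3))
    m=((P[...,2]>zmin)&(P[...,2]<zmax)).astype(np.uint8);m[265:]=0
    b=p.max(2)
    m=cv2.morphologyEx(m,cv2.MORPH_OPEN,np.ones((3,3),np.uint8))
    n,l,s,_=cv2.connectedComponentsWithStats(m);out=[]
    for i in range(1,n):
        if s[i,4]<900: continue
        mm=l==i
        if np.median(b[mm])>75: continue   # black body
        q=P[mm]; zt=np.median(q[:,2])
        uv=np.argwhere(mm)[:,::-1].astype(np.float32)
        X=onz(c,uv,zt)[:,:2]
        (ce,wh,a)=cv2.minAreaRect((X*1000).astype(np.float32))
        bx=cv2.boxPoints((ce,wh,a))/1000
        ctr=np.array(ce)/1000
        _,_,V=np.linalg.svd(X-X.mean(0),full_matrices=False);u=V[0]*np.sign(V[0][0])
        e=(X-ctr)@u;w=(X-ctr)@np.array([-u[1],u[0]])
        print("ctr",ctr.round(4),"yaw %.2f"%np.degrees(np.arctan2(u[1],u[0])),"len %.4f wid %.4f"%(np.ptp(np.percentile(e,[.2,99.8])),np.ptp(np.percentile(w,[1,99]))),"ztop %.4f"%zt,"px",s[i][:4])
        out.append((ctr,u))
    return out
if __name__=="__main__": grips(sys.argv[1])
E
python3 grips.py w4
python3 - <<'E'
# two-view height check: top vs wrist of ferrule end corners
from snap import *
p,d,c=load("w4");z=np.load("pics/top0.npz");ct=calibration("top")
print(proj(c,[[.56,-.31,.044],[.56,-.31,.012]]),proj(ct,[[.56,-.31,.044]]))
for t,im in(("a",p[60:200,150:340]),("b",z["p"][135:200,335:412])):
    k=4 if t=="a" else 8
    cv2.imwrite(f"pics/g{t}.png",cv2.resize(im,None,fx=k,fy=k,interpolation=cv2.INTER_CUBIC))
E
```

```text
ctr [ 0.5592 -0.397 ] yaw -5.12 len 0.1387 wid 0.0334 ztop 0.0444 px [160  75  29 111]
ctr [ 0.566  -0.2292] yaw -4.54 len 0.1387 wid 0.0331 ztop 0.0445 px [287  76  36 110]
ctr [ 0.5789 -0.3095] yaw -4.60 len 0.1390 wid 0.0327 ztop 0.0444 px [229  90  29 107]
[[241.6453748  131.35225652]
 [242.38086343 129.46464359]] [[372.82739681 167.9701018 ]]
```

View pics/ga.png

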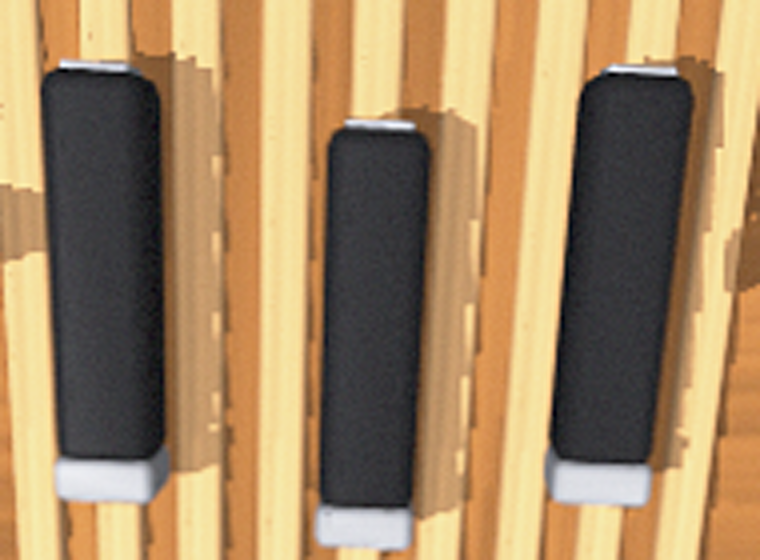

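View pics/gb.png

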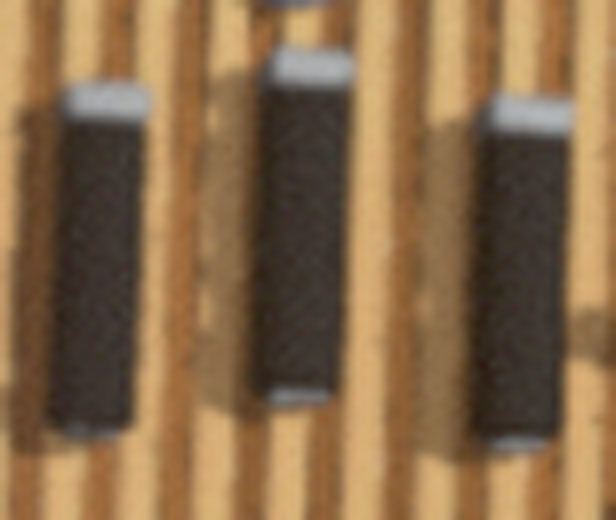

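Run:
```python
from plan import *
p,y=plan([0.536,-0.227,0.15],-184.6,27)
p,y=plan([0.536,-0.227,0.038],-184.6,4,s0=(p,y))
```

```text
[{"fingers": -1, "tx": -0.06, "ty": 0.09, "tz": 0.06, "twist": 0.038}, {"fingers": -1, "tx": -0.08, "ty": 0.1, "tz": 0.06, "twist": 0.037}, {"fingers": -1, "tx": -0.07, "ty": 0.09, "tz": 0.05, "twist": 0.038}, {"fingers": -1, "tx": -0.08, "ty": 0.09, "tz": 0.04, "twist": 0.037}, {"fingers": -1, "tx": -0.09, "ty": 0.1, "tz": 0.03, "twist": 0.038}, {"fingers": -1, "tx": -0.09, "ty": 0.09, "tz": 0.01, "twist": 0.038}, {"fingers": -1, "tx": -0.09, "ty": 0.09, "tz": 0.01, "twist": 0.037}, {"fingers": -1, "tx": -0.09, "ty": 0.1, "tz": -0.0, "twist": 0.038}, {"fingers": -1, "tx": -0.09, "ty": 0.09, "tz": -0.01, "twist": 0.037}, {"fingers": -1, "tx": -0.09, "ty": 0.09, "tz": -0.03, "twist": 0.038}]
[{"fingers": -1, "tx": -0.08, "ty": 0.1, "tz": -0.03, "twist": 0.038}, {"fingers": -1, "tx": -0.08, "ty": 0.09, "tz": -0.05, "twist": 0.037}, {"fingers": -1, "tx": -0.08, "ty": 0.09, "tz": -0.05, "twist": 0.038}, {"fingers": -1, "tx": -0.06, "ty": 0.1, "tz": -0.06, "twist": 0.037}, {"fingers": -1, "tx": -0.06, "ty": 0.09, "tz": -0.07, "twist": 0.038}, {"fingers": -1, "tx": -0.05, "ty": 0.09, "tz":
[... 437 characters left out ...]
: 0.037}, {"fingers": -1, "tx": 0.02, "ty": 0.1, "tz": -0.09, "twist": 0.038}, {"fingers": -1, "tx": 0.04, "ty": 0.09, "tz": -0.09, "twist": 0.037}, {"fingers": -1, "tx": 0.04, "ty": 0.09, "tz": -0.08, "twist": 0.038}, {"fingers": -1, "tx": 0.05, "ty": 0.1, "tz": -0.07, "twist": 0.038}, {"fingers": -1, "tx": 0.06, "ty": 0.09, "tz": -0.07, "twist": 0.037}]
ends [ 0.5359 -0.2271  0.15  ] -184.56
[{"fingers": -1, "tx": -0.0, "ty": 0.7, "tz": -0.0, "twist": 0.0}, {"fingers": -1, "tx": -0.0, "ty": 0.7, "tz": -0.0, "twist": 0.0}, {"fingers": -1, "tx": -0.0, "ty": 0.7, "tz": -0.0, "twist": 0.0}, {"fingers": -1, "tx": -0.0, "ty": 0.7, "tz": -0.0, "twist": 0.0}]
ends [ 0.5359 -0.2271  0.038 ] -184.56
```

Emit:
move_arm:
  series:
    - {"fingers": -1,"tx": -0.06,"ty": 0.09,"tz": 0.06,"twist": 0.038}
    - {"fingers": -1,"tx": -0.08,"ty": 0.1,"tz": 0.06,"twist": 0.037}
    - {"fingers": -1,"tx": -0.07,"ty": 0.09,"tz": 0.05,"twist": 0.038}
    - {"fingers": -1,"tx": -0.08,"ty": 0.09,"tz": 0.04,"twist": 0.037}
    - {"fingers": -1,"tx": -0.09,"ty": 0.1,"tz": 0.03,"twist": 0.038}
    - {"fingers": -1,"tx": -0.09,"ty": 0.09,"tz": 0.01,"twist": 0.038}
    - {"fingers": -1,"tx": -0.09,"ty": 0.09,"tz": 0.01,"twist": 0.037}
    - {"fingers": -1,"tx": -0.09,"ty": 0.1,"tz": 0,"twist": 0.038}
    - {"fingers": -1,"tx": -0.09,"ty": 0.09,"tz": -0.01,"twist": 0.037}
    - {"fingers": -1,"tx": -0.09,"ty": 0.09,"tz": -0.03,"twist": 0.038}

```text
time: 4.68
position: [0.5777, -0.271, 0.2141]
ee_rot: [-1.356, 0.944, -0.945]
wrist_force: [0.7, -1.0, 0.2]
opening: 0.0851
```

Emit:
move_arm:
  series:
    - {"fingers": -1,"tx": -0.08,"ty": 0.1,"tz": -0.03,"twist": 0.038}
    - {"fingers": -1,"tx": -0.08,"ty": 0.09,"tz": -0.05,"twist": 0.037}
    - {"fingers": -1,"tx": -0.08,"ty": 0.09,"tz": -0.05,"twist": 0.038}
    - {"fingers": -1,"tx": -0.06,"ty": 0.1,"tz": -0.06,"twist": 0.037}
    - {"fingers": -1,"tx": -0.06,"ty": 0.09,"tz": -0.07,"twist": 0.038}
    - {"fingers": -1,"tx": -0.05,"ty": 0.09,"tz": -0.08,"twist": 0.038}
    - {"fingers": -1,"tx": -0.04,"ty": 0.1,"tz": -0.08,"twist": 0.037}
    - {"fingers": -1,"tx": -0.04,"ty": 0.09,"tz": -0.08,"twist": 0.038}
    - {"fingers": -1,"tx": -0.02,"ty": 0.09,"tz": -0.09,"twist": 0.037}
    - {"fingers": -1,"tx": -0.01,"ty": 0.1,"tz": -0.09,"twist": 0.038}

```text
time: 5.52
position: [0.5532, -0.2443, 0.1765]
ee_rot: [-0.696, 1.787, -1.788]
wrist_force: [0.4, -0.2, -0.7]
opening: 0.0851
```

Emit:
move_arm:
  series:
    - {"fingers": -1,"tx": 0,"ty": 0.09,"tz": -0.09,"twist": 0.038}
    - {"fingers": -1,"tx": 0.01,"ty": 0.09,"tz": -0.09,"twist": 0.037}
    - {"fingers": -1,"tx": 0.02,"ty": 0.1,"tz": -0.09,"twist": 0.038}
    - {"fingers": -1,"tx": 0.04,"ty": 0.09,"tz": -0.09,"twist": 0.037}
    - {"fingers": -1,"tx": 0.04,"ty": 0.09,"tz": -0.08,"twist": 0.038}
    - {"fingers": -1,"tx": 0.05,"ty": 0.1,"tz": -0.07,"twist": 0.038}
    - {"fingers": -1,"tx": 0.06,"ty": 0.09,"tz": -0.07,"twist": 0.037}
    - {"fingers": -1,"tx": 0,"ty": 0,"tz": 0,"twist": 0}
    - {"fingers": -1,"tx": 0,"ty": 0,"tz": 0,"twist": 0}

```text
time: 6.27
position: [0.5356, -0.2264, 0.1505]
ee_rot: [-0.082, -2.184, 2.184]
wrist_force: [0.1, -0.2, 0.7]
opening: 0.0857
```

```bash
python3 snap.py w5;python3 grips.py w5
```

```text
t 6.27 pos [ 0.5356 -0.2264  0.1505] yaw -184.263 F [ 0.1 -0.2  0.7] op 0.0857
ctr [ 0.5809 -0.309 ] yaw -4.78 len 0.1382 wid 0.0331 ztop 0.0446 px [314  48  52 154]
ctr [ 0.5609 -0.3947] yaw -5.03 len 0.1388 wid 0.0360 ztop 0.0445 px [399  64  69 151]
ctr [ 0.568  -0.2282] yaw -4.63 len 0.1373 wid 0.0325 ztop 0.0446 px [233  73  39 146]
```

View pics/w5.png

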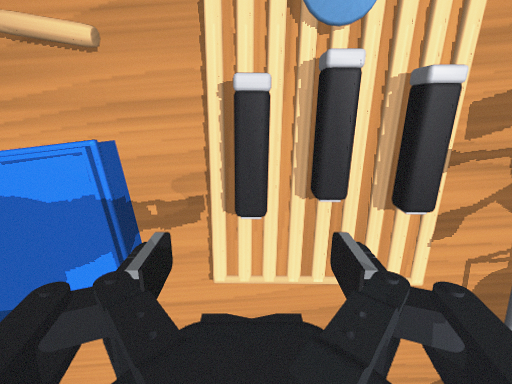

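Emit:
move_arm:
  series:
    - {"fingers": -1,"tx": 0,"ty": 0.7,"tz": 0,"twist": 0}
    - {"fingers": -1,"tx": 0,"ty": 0.7,"tz": 0,"twist": 0}
    - {"fingers": -1,"tx": 0,"ty": 0.7,"tz": 0,"twist": 0}
    - {"fingers": -1,"tx": 0,"ty": 0.5,"tz": 0,"twist": 0}
    - {"fingers": -1,"tx": 0,"ty": 0.2,"tz": 0,"twist": 0}
    - {"fingers": 1,"tx": 0,"ty": 0,"tz": 0,"twist": 0}
    - {"fingers": 1,"tx": 0,"ty": 0,"tz": 0,"twist": 0}
    - {"fingers": 1,"tx": 0,"ty": 0,"tz": 0,"twist": 0}
    - {"fingers": 1,"tx": 0,"ty": 0,"tz": 0,"twist": 0}
  newtons: 20

```text
time: 7.07
position: [0.5362, -0.2282, 0.0394]
ee_rot: [-0.089, -2.181, 2.183]
wrist_force: [-0.6, -0.4, -0.3]
opening: 0.0387
```

Emit:
move_arm:
  series:
    - {"fingers": 1,"tx": 0,"ty": 0,"tz": 0,"twist": 0}
    - {"fingers": 1,"tx": 0,"ty": 0,"tz": 0,"twist": 0}
    - {"fingers": 1,"tx": 0,"ty": 0,"tz": 0,"twist": 0}
  newtons: 20

```text
time: 7.32
position: [0.5356, -0.2279, 0.0385]
ee_rot: [-0.088, -2.181, 2.181]
wrist_force: [0.6, 1.0, 0.6]
opening: 0.0007
```

Emit:
move_arm:
  series:
    - {"fingers": 1,"tx": 0,"ty": -0.2,"tz": 0,"twist": 0}
    - {"fingers": 1,"tx": 0,"ty": -0.3,"tz": 0,"twist": 0}
    - {"fingers": 1,"tx": 0,"ty": -0.5,"tz": 0,"twist": 0}
    - {"fingers": 1,"tx": 0,"ty": -0.7,"tz": 0,"twist": 0}
    - {"fingers": 1,"tx": 0,"ty": -0.7,"tz": 0,"twist": 0}
    - {"fingers": 1,"tx": 0,"ty": 0,"tz": 0,"twist": 0}
    - {"fingers": 1,"tx": 0,"ty": 0,"tz": 0,"twist": 0}

```text
time: 7.9
position: [0.5361, -0.2282, 0.1358]
ee_rot: [-0.091, -2.18, 2.183]
wrist_force: [0.6, -0.1, -1.1]
opening: -0.0001
```

```bash
python3 snap.py w6
```

```text
t 7.90 pos [ 0.5361 -0.2282  0.1358] yaw -184.593 F [ 0.6 -0.1 -1.1] op -0.0001
```

View pics/w6.png

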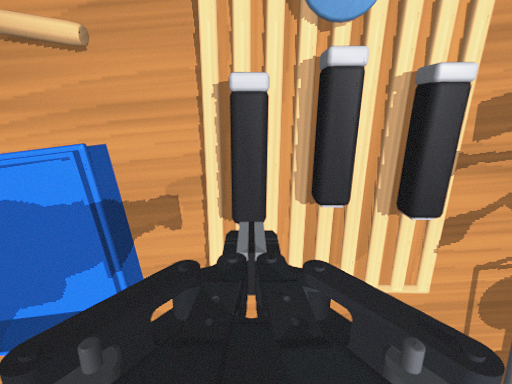

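```bash
python3 grips.py w6
python3 - <<'E'
from snap import *
p,d,c=load("w6")
print(proj(c,[[.536,-.228,.044],[.536,-.228,.115],[.498,-.228,.044],[.637,-.228,.044]]))
s=state();T=Ro.from_rotvec(s["ee_rot"]).as_matrix();print(T.round(3)); o=-c["R"].T@c["t"];print(T.T@(o-s["position"]))
P=cloud(c,d);print(P[235,252],P[215,252],P[80,250])
E
```

```text
ctr [ 0.5811 -0.309 ] yaw -4.86 len 0.1375 wid 0.0332 ztop 0.0446 px [315  45  55 162]
ctr [ 0.5614 -0.3941] yaw -4.88 len 0.1381 wid 0.0363 ztop 0.0445 px [406  61  73 159]
ctr [ 0.5694 -0.2283] yaw -4.65 len 0.1322 wid 0.0325 ztop 0.0447 px [229  72  41 151]
[[251.53849923 188.33600997]
 [251.7903154  218.00714623]
 [254.61549843 225.5615989 ]
 [241.9078944   71.80020394]]
[[-0.997  0.001 -0.08 ]
 [ 0.08  -0.    -0.997]
 [-0.001 -1.     0.   ]]
[-0.0724266  -0.15071818 -0.00048404]
[ 0.54780227 -0.22887077  0.16447716] [ 0.50919786 -0.22632332  0.04391875] [ 0.63010751 -0.23416755  0.04493999]
```

Run:
```python
from snap import *
p,d,c=load("w6");P=cloud(c,d)
for r in range(212,262,4): print(r,P[r,247].round(3),P[r,258].round(3))
cv2.imwrite("pics/w6z.png",cv2.resize(p[180:300,180:330],None,fx=5,fy=5,interpolation=cv2.INTER_CUBIC))
```

```text
212 [ 0.513 -0.222  0.045] [ 0.513 -0.232  0.046]
216 [ 0.509 -0.221  0.045] [ 0.508 -0.232  0.044]
220 [ 0.505 -0.221  0.046] [ 0.504 -0.232  0.045]
224 [ 0.547 -0.226  0.15 ] [ 0.548 -0.232  0.151]
228 [nan nan nan] [ 0.547 -0.232  0.156]
232 [ 0.548 -0.226  0.16 ] [ 0.547 -0.232  0.16 ]
236 [ 0.547 -0.226  0.164] [ 0.547 -0.232  0.165]
240 [ 0.547 -0.226  0.169] [ 0.547 -0.232  0.169]
244 [ 0.548 -0.227  0.173] [ 0.547 -0.232  0.173]
248 [ 0.548 -0.227  0.177] [ 0.548 -0.231  0.177]
252 [ 0.547 -0.227  0.18 ] [ 0.547 -0.231  0.179]
256 [ 0.545 -0.226  0.179] [ 0.547 -0.231  0.184]
260 [ 0.544 -0.226  0.18 ] [ 0.548 -0.231  0.187]
```

View pics/w6z.png

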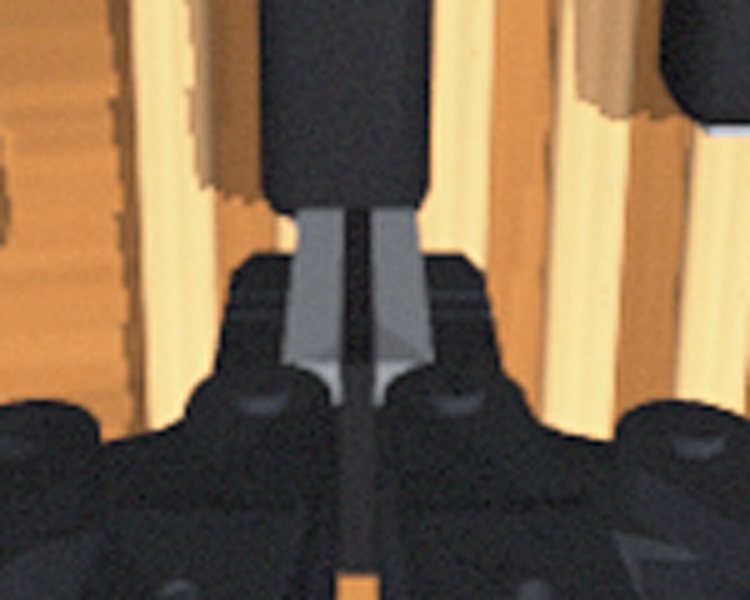

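Run:
```python
from snap import *
snap("s1","scene")
p,d,c=load("s1");P=cloud(c,d)
print(proj(c,[[.536,-.228,.114],[.536,-.228,.149],[.536,-.228,.136]]))
q=proj(c,[[.536,-.228,.136]])[0].astype(int);b=p[q[1]-60:q[1]+60,q[0]-75:q[0]+75]
cv2.imwrite("pics/s1z.png",cv2.resize(b,None,fx=5,fy=5,interpolation=cv2.INTER_CUBIC));print(q)
for r in range(q[1]-20,q[1]+24,3): print(r,[tuple(np.round(P[r,u],3)) for u in range(q[0]-6,q[0]+8,4)])
```

```text
t 7.95 pos [ 0.5355 -0.2278  0.1344] yaw -184.593 F [-0.3  0.2 -1.1] op 0.0002
[[173.36757268 156.72712816]
 [171.71896638 147.45475372]
 [172.33871059 150.9395262 ]]
[172 150]
130 [(np.float64(0.556), np.float64(-0.213), np.float64(0.226)), (np.float64(0.548), np.float64(-0.205), np.float64(0.225)), (np.float64(0.547), np.float64(-0.188), np.float64(0.231)), (np.float64(0.541), np.float64(-0.176), np.float64(0.232))]
133 [(np.float64(0.556), np.float64(-0.216), np.float64(0.215)), (np.float64(0.541), np.float64(-0.217), np.float64(0.207)), (np.float64(0.552), np.float64(-0.184), np.float64(0.225)), (np.float64(0.547), np.float64(-0.171), np.float64(0.227))]
136 [(np.float64(0.546), np.float64(-0.233), np.float64(0.193)), (np.float64(0.533), np.float64(-0.231), np.float64(0.188)), (np.float64(0.551), np.float64(-0.186), np.float64(0.213)), (np.float64(0.542), np.float64(-0.18), np.float64(0.211))]
139 [(np.float64(0.547), np.float64(-0.234), np.float64(0.183)), (np.float64(0.548), np.float64(-0.213), np.float64(0.191)), (np.float64(0.549), np.float64(-0.192), np.float64(0.2)), (np.fl
[... 2038 characters left out ...]
64(-0.291), np.float64(0.044)), (np.float64(0.487), np.float64(-0.324), np.float64(0.007)), (np.float64(0.482), np.float64(-0.308), np.float64(0.012)), (np.float64(0.473), np.float64(-0.296), np.float64(0.012))]
169 [(np.float64(0.527), np.float64(-0.293), np.float64(0.031)), (np.float64(0.505), np.float64(-0.301), np.float64(0.015)), (np.float64(0.493), np.float64(-0.296), np.float64(0.01)), (np.float64(0.487), np.float64(-0.281), np.float64(0.014))]
172 [(np.float64(0.531), np.float64(-0.292), np.float64(0.021)), (np.float64(0.516), np.float64(-0.289), np.float64(0.014)), (np.float64(0.509), np.float64(-0.276), np.float64(0.016)), (np.float64(0.524), np.float64(-0.234), np.float64(0.043))]
```

View pics/s1z.png

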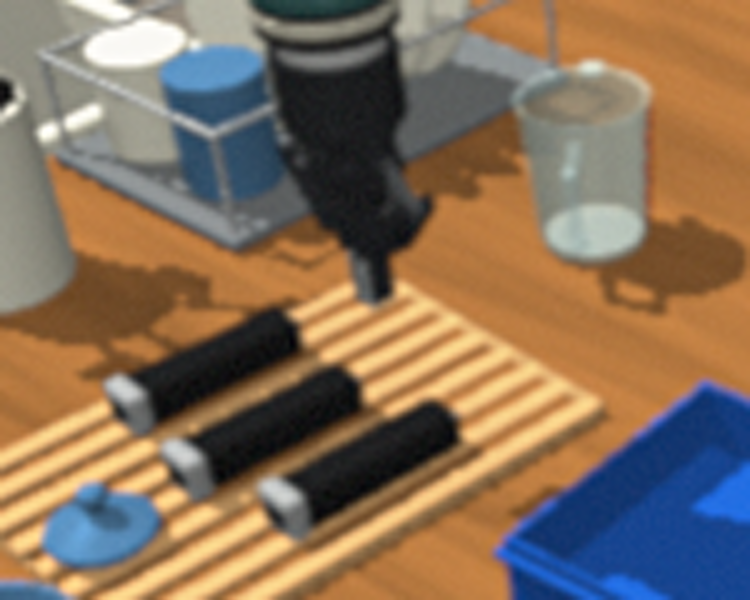

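Run:
```python
from snap import *
for t,tz in(("w5",.1505),("w6",.1358)):
    p,d,c=load(t);P=cloud(c,d)
    q=P[200:300,100:420].reshape(-1,3);q=q[np.isfinite(q[:,0])&(q[:,2]>.09)]
    print(t,"lowest finger z",np.percentile(q[:,2],[0,.5,2,5])-tz)
    i=q[:,2]<np.percentile(q[:,2],3);print(q[i].mean(0),q[i].min(0),q[i].max(0))
s=state();print(s)
```

```text
w5 lowest finger z [0.01889164 0.02096031 0.02323169 0.02641625]
[ 0.53615251 -0.22597839  0.17292571] [ 0.52175639 -0.27575226  0.16939164] [ 0.5498976  -0.17877241  0.1750525 ]
w6 lowest finger z [0.00962994 0.01337737 0.01770734 0.02485585]
[ 0.54589928 -0.22850778  0.15182563] [ 0.54197476 -0.24184784  0.14542994] [ 0.54853614 -0.21479325  0.15600574]
{'time': 8.0, 'q': array([-5.42293405e-01,  4.00351127e-01, -9.47100810e-02,  1.07641157e+00,
       -2.14027918e-05,  2.67953173e+00]), 'qd': array([ 4.78968734e-05,  1.14818800e-02, -1.39459150e-02, -4.41901279e-03,
        3.38758689e-05, -1.59392751e-03]), 'joint_efforts': array([ 4.65320621e-02, -7.65160847e+01,  3.77924252e+01,  1.16508901e-01,
        5.29841273e-04, -7.82536117e-04]), 'position': array([ 0.53504498, -0.22759795,  0.13359135]), 'ee_rot': array([-0.08684883, -2.18049884,  2.17982935]), 'wrist_force': array([-0.50449478,  0.40531624, -0.91078989]), 'wrist_torque': array([-0.03546877,  0.03422421, -0.04695033]), 'opening': 0.00023974506612662366}
```

Emit:
move_arm:
  series:
    - {"fingers": -0.6,"tx": 0,"ty": 0,"tz": 0,"twist": 0}
    - {"fingers": -0.6,"tx": 0,"ty": 0,"tz": 0,"twist": 0}
    - {"fingers": -0.6,"tx": 0,"ty": 0,"tz": 0,"twist": 0}
    - {"fingers": -0.6,"tx": 0,"ty": 0.4,"tz": 0,"twist": 0}
    - {"fingers": -0.6,"tx": 0,"ty": 0.6,"tz": 0,"twist": 0}
    - {"fingers": -0.6,"tx": 0,"ty": 0.7,"tz": 0,"twist": 0}
    - {"fingers": -0.6,"tx": 0,"ty": 0.7,"tz": 0,"twist": 0}
    - {"fingers": -0.6,"tx": 0,"ty": 0.5,"tz": 0,"twist": 0}
    - {"fingers": -0.6,"tx": 0,"ty": 0.3,"tz": 0,"twist": 0}
    - {"fingers": -0.6,"tx": 0,"ty": 0,"tz": 0,"twist": 0}

```text
time: 8.83
position: [0.5338, -0.2269, 0.0032]
ee_rot: [-0.083, -2.181, 2.176]
wrist_force: [-0.6, 0.3, -0.9]
opening: 0.0681
```

Emit:
move_arm:
  series:
    - {"fingers": 1,"tx": 0,"ty": 0,"tz": 0,"twist": 0}
    - {"fingers": 1,"tx": 0,"ty": 0,"tz": 0,"twist": 0}
    - {"fingers": 1,"tx": 0,"ty": 0,"tz": 0,"twist": 0}
    - {"fingers": 1,"tx": 0,"ty": 0,"tz": 0,"twist": 0}
    - {"fingers": 1,"tx": 0,"ty": 0,"tz": 0,"twist": 0}
  newtons: 20

```text
time: 9.25
position: [0.536, -0.2281, 0.0071]
ee_rot: [-0.089, -2.18, 2.182]
wrist_force: [-1.0, -0.1, 7.0]
opening: 0.0338
```

Emit:
move_arm:
  series:
    - {"fingers": 1,"tx": 0,"ty": -0.1,"tz": 0,"twist": 0}
    - {"fingers": 1,"tx": 0,"ty": -0.3,"tz": 0,"twist": 0}
    - {"fingers": 1,"tx": 0,"ty": -0.5,"tz": 0,"twist": 0}
    - {"fingers": 1,"tx": 0,"ty": -0.7,"tz": 0,"twist": 0}
    - {"fingers": 1,"tx": 0,"ty": -0.7,"tz": 0,"twist": 0}
    - {"fingers": 1,"tx": 0,"ty": -0.5,"tz": 0,"twist": 0}
    - {"fingers": 1,"tx": 0,"ty": 0,"tz": 0,"twist": 0}
    - {"fingers": 1,"tx": 0,"ty": 0,"tz": 0,"twist": 0}

```text
time: 9.92
position: [0.5358, -0.2281, 0.1191]
ee_rot: [-0.09, -2.18, 2.183]
wrist_force: [0.7, -0.1, -1.8]
opening: 0.0335
```

```bash
python3 snap.py w7
```

```text
t 9.92 pos [ 0.5358 -0.2281  0.1191] yaw -184.597 F [ 0.7 -0.1 -1.8] op 0.0335
```

View pics/w7.png

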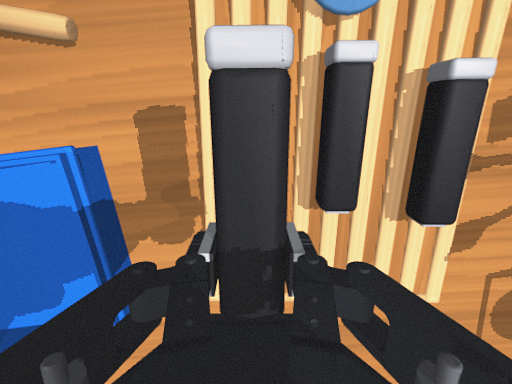

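```bash
cat > tilt.py <<'E'
from snap import *
def tilt(tag,off=(0,0)):
    p,d,c=load(tag);P=cloud(c,cv2.medianBlur(d,3));s=state()
    a=s["q"][0]-s["q"][5];pos=np.array(s["position"])
    m=-np.array([np.cos(a),np.sin(a)]);w=np.array([-m[1],m[0]])   # mouth direction = -x_tool
    Q=P.reshape(-1,3);ok=np.isfinite(Q[:,0]);Q=Q[ok];g=p.reshape(-1,3).max(1)[ok]
    e=(Q[:,:2]-pos[:2])@m;f=(Q[:,:2]-pos[:2])@w
    k=(abs(f)<.024)&(e>-.03)&(e<.13)&(Q[:,2]>pos[2]-.045)&(Q[:,2]<pos[2]+.075)
    sel=k&(abs(f)<.008)&(e>.015)
    E,Z=e[sel],Q[sel,2]
    # top surface: upper envelope per bin
    b=np.arange(.015,.13,.005);xs=[];zs=[]
    for lo in b:
        j=(E>=lo)&(E<lo+.005)
        if j.sum()>8: xs.append(lo+.0025);zs.append(np.median(Z[j]))
    xs=np.array(xs);zs=np.array(zs)
    print("e(mm)",(1000*xs).round(0).astype(int).tolist());print("z(mm)",(1000*zs).round(1).tolist())
    u=xs<xs.max()-.02
    k1=np.polyfit(xs[u],zs[u],1);print("slope deg %.2f  ztop at TCP %.4f (TCP z %.4f)"%(np.degrees(np.arctan(k1[0])),k1[1],pos[2]))
    k2=k&(e>.05)&(Q[:,2]>np.polyval(k1,e)-.006)&(e<xs.max())
    F=f[k2];print("lateral range at top",np.percentile(F,[1,99]).round(4),"mouth e max ~%.4f"%np.percentile(e[k2],99.8))
    fl=k2&(e<xs.max()-.02)
    A=np.polyfit(e[fl],f[fl],1);print("lat fit slope deg %.2f off %.4f"%(np.degrees(np.arctan(A[0])),A[1]))
if __name__=="__main__": tilt(sys.argv[1])
E
python3 tilt.py w7
```

```text
e(mm) [17, 22, 28, 32, 38, 43, 48, 53, 58, 63, 68, 73, 78, 83, 88, 93, 98, 103]
z(mm) [157.0, 156.9, 156.9, 156.9, 156.9, 157.0, 156.9, 156.9, 156.9, 156.8, 156.9, 156.9, 156.9, 156.8, 156.1, 157.2, 157.1, 156.1]
slope deg -0.02  ztop at TCP 0.1569 (TCP z 0.1180)
lateral range at top [-0.0151  0.0175] mouth e max ~0.1020
lat fit slope deg 1.10 off -0.0002
```

```bash
python3 - <<'E'
from snap import *
for t in("w3","w4","w5","w7"):
    p,d,c=load(t);P=cloud(c,d);h=cv2.cvtColor(p,cv2.COLOR_BGR2HSV);m=cv2.inRange(h,(100,120,60),(125,255,255))>0
    q=P[m];q=q[(q[:,2]>.050)&(q[:,2]<.060)&(q[:,1]>-.13)&(q[:,1]<.2)&(q[:,0]<.62)]
    print(t,len(q),"z",np.median(q[:,2]).round(4))
    for x0 in(.45,.50,.55,.57): 
        r=q[abs(q[:,0]-x0)<.01]
        if len(r)>10: print("  x",x0,"y",np.percentile(r[:,1],[2,10,50,90,98]).round(3))
    print("  xr",np.percentile(q[:,0],[1,99]).round(3),"corner far", q[np.argmax(q[:,0]+.0*q[:,1])].round(3))
E
python3 - <<'E'
import sys;sys.path.insert(0,'.')
import os;os.chdir('.')
from plan import *
p,y=plan([0.47,-0.055,0.13],-84.5,14,fingers=1)
E
```

```text
w3 1923 z 0.0556
  x 0.45 y [0.15  0.151 0.152 0.154 0.155]
  x 0.5 y [0.153 0.153 0.155 0.156 0.157]
  x 0.55 y [0.155 0.155 0.157 0.159 0.159]
  x 0.57 y [0.019 0.028 0.084 0.151 0.159]
  xr [0.375 0.579] corner far [0.58  0.017 0.056]
w4 1317 z 0.0556
  x 0.45 y [-0.086 -0.086 -0.084 -0.082 -0.081]
  x 0.5 y [-0.084 -0.083 -0.082 -0.08  -0.079]
  x 0.55 y [-0.082 -0.082 -0.08  -0.078 -0.077]
  x 0.57 y [-0.081 -0.08  -0.029  0.016  0.024]
  xr [0.428 0.583] corner far [ 0.584 -0.079  0.057]
w5 1390 z 0.0557
  x 0.5 y [-0.084 -0.084 -0.083 -0.08  -0.079]
  x 0.55 y [-0.082 -0.081 -0.08  -0.077 -0.076]
  x 0.57 y [-0.08  -0.08  -0.077 -0.01  -0.004]
  xr [0.464 0.584] corner far [ 0.585 -0.077  0.052]
w7 1629 z 0.0555
  x 0.5 y [-0.084 -0.083 -0.082 -0.08  -0.079]
  x 0.55 y [-0.082 -0.081 -0.08  -0.078 -0.077]
  x 0.57 y [-0.081 -0.08  -0.079 -0.047 -0.034]
  xr [0.422 0.584] corner far [ 0.585 -0.078  0.053]
TOO FAST [0.14, -0.02, -0.3] -0.04
TOO FAST [0.07, -0.02, -0.33] -0.04
TOO FAST [0.02, -0.03, -0.32] -0.04
TOO FAST [-0.02, -0.02, -0.33] -0.04
TOO FAST [-0.1, -0.02, -0.31] -
[... 516 characters left out ...]
0.33, "twist": -0.04}, {"fingers": 1, "tx": -0.06, "ty": -0.02, "tz": -0.33, "twist": -0.039}, {"fingers": 1, "tx": -0.1, "ty": -0.02, "tz": -0.31, "twist": -0.04}, {"fingers": 1, "tx": -0.14, "ty": -0.02, "tz": -0.3, "twist": -0.04}, {"fingers": 1, "tx": -0.17, "ty": -0.02, "tz": -0.28, "twist": -0.039}, {"fingers": 1, "tx": -0.21, "ty": -0.03, "tz": -0.26, "twist": -0.04}]
[{"fingers": 1, "tx": -0.24, "ty": -0.02, "tz": -0.23, "twist": -0.04}, {"fingers": 1, "tx": -0.26, "ty": -0.02, "tz": -0.19, "twist": -0.04}, {"fingers": 1, "tx": -0.29, "ty": -0.02, "tz": -0.16, "twist": -0.039}, {"fingers": 1, "tx": -0.3, "ty": -0.02, "tz": -0.13, "twist": -0.04}]
ends [ 0.47   -0.0552  0.13  ] -84.52
```

Run:
```python
from plan import *
p,y=plan([0.52,-0.053,0.10],-84.5,15,fingers=1)
```

```text
[{"fingers": 1, "tx": 0.05, "ty": 0.03, "tz": -0.29, "twist": -0.037}, {"fingers": 1, "tx": 0.01, "ty": 0.03, "tz": -0.29, "twist": -0.037}, {"fingers": 1, "tx": -0.02, "ty": 0.03, "tz": -0.29, "twist": -0.037}, {"fingers": 1, "tx": -0.05, "ty": 0.03, "tz": -0.29, "twist": -0.037}, {"fingers": 1, "tx": -0.08, "ty": 0.03, "tz": -0.28, "twist": -0.037}, {"fingers": 1, "tx": -0.12, "ty": 0.03, "tz": -0.27, "twist": -0.037}, {"fingers": 1, "tx": -0.15, "ty": 0.03, "tz": -0.25, "twist": -0.038}, {"fingers": 1, "tx": -0.18, "ty": 0.03, "tz": -0.23, "twist": -0.037}, {"fingers": 1, "tx": -0.2, "ty": 0.03, "tz": -0.21, "twist": -0.037}, {"fingers": 1, "tx": -0.22, "ty": 0.03, "tz": -0.19, "twist": -0.037}]
[{"fingers": 1, "tx": -0.25, "ty": 0.03, "tz": -0.16, "twist": -0.037}, {"fingers": 1, "tx": -0.26, "ty": 0.03, "tz": -0.13, "twist": -0.037}, {"fingers": 1, "tx": -0.28, "ty": 0.03, "tz": -0.09, "twist": -0.037}, {"fingers": 1, "tx": -0.28, "ty": 0.03, "tz": -0.07, "twist": -0.037}, {"fingers": 1, "tx": -0.29, "ty": 0.03, "tz": -0.03, "twist": -0.037}]
ends [ 0.52   -0.0531  0.1   ] -84.52
```

Emit:
move_arm:
  series:
    - {"fingers": 1,"tx": 0.05,"ty": 0.03,"tz": -0.29,"twist": -0.037}
    - {"fingers": 1,"tx": 0.01,"ty": 0.03,"tz": -0.29,"twist": -0.037}
    - {"fingers": 1,"tx": -0.02,"ty": 0.03,"tz": -0.29,"twist": -0.037}
    - {"fingers": 1,"tx": -0.05,"ty": 0.03,"tz": -0.29,"twist": -0.037}
    - {"fingers": 1,"tx": -0.08,"ty": 0.03,"tz": -0.28,"twist": -0.037}
    - {"fingers": 1,"tx": -0.12,"ty": 0.03,"tz": -0.27,"twist": -0.037}
    - {"fingers": 1,"tx": -0.15,"ty": 0.03,"tz": -0.25,"twist": -0.038}
    - {"fingers": 1,"tx": -0.18,"ty": 0.03,"tz": -0.23,"twist": -0.037}
    - {"fingers": 1,"tx": -0.2,"ty": 0.03,"tz": -0.21,"twist": -0.037}
    - {"fingers": 1,"tx": -0.22,"ty": 0.03,"tz": -0.19,"twist": -0.037}

```text
time: 10.8
position: [0.5242, -0.1106, 0.1047]
ee_rot: [-0.944, 1.555, -1.552]
wrist_force: [0.3, 0.1, -1.3]
opening: 0.0338
```

Emit:
move_arm:
  series:
    - {"fingers": 1,"tx": -0.25,"ty": 0.03,"tz": -0.16,"twist": -0.037}
    - {"fingers": 1,"tx": -0.26,"ty": 0.03,"tz": -0.13,"twist": -0.037}
    - {"fingers": 1,"tx": -0.28,"ty": 0.03,"tz": -0.09,"twist": -0.037}
    - {"fingers": 1,"tx": -0.28,"ty": 0.03,"tz": -0.07,"twist": -0.037}
    - {"fingers": 1,"tx": -0.29,"ty": 0.03,"tz": -0.03,"twist": -0.037}
    - {"fingers": 1,"tx": 0,"ty": 0.5,"tz": 0,"twist": 0}
    - {"fingers": 1,"tx": 0,"ty": 0.5,"tz": 0,"twist": 0}
    - {"fingers": 1,"tx": 0,"ty": 0,"tz": 0,"twist": 0}

```text
time: 11.47
position: [0.5175, -0.0524, 0.0563]
ee_rot: [-1.256, 1.143, -1.134]
wrist_force: [-0.3, 0.2, -2.2]
opening: 0.0336
```

Emit:
move_arm:
  series:
    - {"fingers": 1,"tx": 0,"ty": 0.1,"tz": 0,"twist": 0}
    - {"fingers": 1,"tx": 0,"ty": 0.1,"tz": 0,"twist": 0}
    - {"fingers": 1,"tx": 0,"ty": 0.1,"tz": 0,"twist": 0}

```text
time: 11.72
position: [0.5206, -0.0533, 0.0484]
ee_rot: [-1.252, 1.138, -1.139]
wrist_force: [-1.7, 5.3, 10.1]
opening: 0.0337
```

Emit:
move_arm:
  series:
    - {"fingers": 1,"tx": 0,"ty": 0.1,"tz": 0,"twist": 0}
    - {"fingers": 1,"tx": 0,"ty": 0.05,"tz": 0,"twist": 0}

```text
time: 11.88
position: [0.5207, -0.0527, 0.0426]
ee_rot: [-1.251, 1.138, -1.138]
wrist_force: [-1.7, 7.8, 11.4]
opening: 0.034
```

Contact holds at about 11 N and the grip is pivoting; checking the tilt.

```bash
python3 snap.py w8; python3 tilt.py w8
```

```text
t 11.88 pos [ 0.5207 -0.0527  0.0426] yaw -84.503 F [-1.7  7.8 11.4] op 0.0340
e(mm) [17, 22, 28, 32, 38, 43, 48, 53, 58, 63, 68, 73, 78, 83, 88, 93, 98, 103, 118, 123, 128]
z(mm) [79.5, 78.5, 77.6, 76.5, 75.6, 74.6, 73.5, 72.6, 71.6, 70.5, 69.5, 68.5, 67.6, 66.6, 64.7, 64.5, 63.8, 62.6, 5.0, 5.0, 4.9]
slope deg -11.38  ztop at TCP 0.0831 (TCP z 0.0424)
lateral range at top [-0.0168  0.0157] mouth e max ~0.1032
lat fit slope deg 0.13 off -0.0007
```

View pics/w8.png

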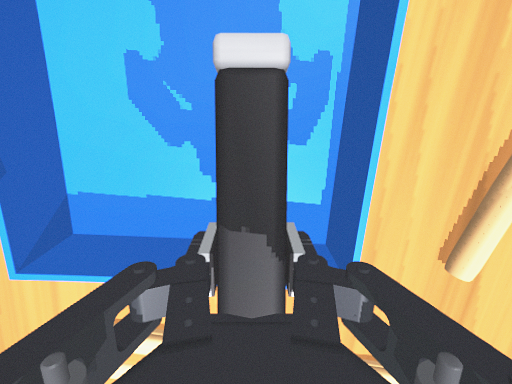

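Emit:
move_arm:
  series:
    - {"fingers": 1,"tx": 0,"ty": 0.05,"tz": 0,"twist": 0}
    - {"fingers": 1,"tx": 0,"ty": 0.05,"tz": 0,"twist": 0}
    - {"fingers": 1,"tx": 0,"ty": 0,"tz": 0,"twist": 0}

```text
time: 12.18
position: [0.5206, -0.0526, 0.0388]
ee_rot: [-1.251, 1.138, -1.138]
wrist_force: [-0.5, 7.2, 7.6]
opening: 0.034
```

```bash
python3 snap.py w9; python3 tilt.py w9
```

```text
t 12.18 pos [ 0.5206 -0.0526  0.0388] yaw -84.500 F [-0.5  7.2  7.6] op 0.0340
e(mm) [17, 22, 28, 32, 38, 43, 48, 53, 58, 63, 68, 73, 78, 83, 88, 93, 98, 103, 113, 118, 123, 128]
z(mm) [75.6, 74.0, 72.5, 70.9, 69.3, 67.7, 66.2, 64.8, 63.1, 61.5, 60.0, 58.4, 56.8, 55.3, 53.2, 52.2, 50.9, 49.2, 5.0, 5.0, 4.9, 5.1]
slope deg -17.32  ztop at TCP 0.0810 (TCP z 0.0388)
lateral range at top [-0.0167  0.0159] mouth e max ~0.1031
lat fit slope deg 0.24 off -0.0008
```

Run:
```python
from plan import *
p,y=plan([0.5996,0.045,0.135],-84.5,4,fingers=1,s0=([.5206,-.0526,.135],-84.5))
```

```text
[{"fingers": 1, "tx": -0.56, "ty": 0.0, "tz": 0.55, "twist": -0.0}, {"fingers": 1, "tx": -0.56, "ty": 0.0, "tz": 0.55, "twist": -0.0}, {"fingers": 1, "tx": -0.56, "ty": 0.0, "tz": 0.55, "twist": -0.0}, {"fingers": 1, "tx": -0.56, "ty": 0.0, "tz": 0.55, "twist": -0.0}]
ends [0.5996 0.045  0.135 ] -84.5
```

Emit:
move_arm:
  series:
    - {"fingers": 1,"tx": 0,"ty": -0.4,"tz": 0,"twist": 0}
    - {"fingers": 1,"tx": 0,"ty": -0.7,"tz": 0,"twist": 0}
    - {"fingers": 1,"tx": 0,"ty": -0.7,"tz": 0,"twist": 0}
    - {"fingers": 1,"tx": -0.56,"ty": -0.6,"tz": 0.55,"twist": 0}
    - {"fingers": 1,"tx": -0.56,"ty": 0,"tz": 0.55,"twist": 0}
    - {"fingers": 1,"tx": -0.56,"ty": 0,"tz": 0.55,"twist": 0}
    - {"fingers": 1,"tx": -0.56,"ty": 0,"tz": 0.55,"twist": 0}
    - {"fingers": 1,"tx": 0,"ty": 0.3,"tz": 0,"twist": 0}
    - {"fingers": 1,"tx": 0,"ty": 0,"tz": 0,"twist": 0}
    - {"fingers": 1,"tx": 0,"ty": 0,"tz": 0,"twist": 0}
  newtons: 30

```text
time: 13.07
position: [0.5986, 0.0443, 0.1218]
ee_rot: [-1.254, 1.139, -1.138]
wrist_force: [-0.6, -0.6, -0.6]
opening: 0.0336
```

```bash
python3 snap.py w10; python3 tilt.py w10
```

```text
t 13.07 pos [0.5986 0.0443 0.1218] yaw -84.506 F [-0.6 -0.6 -0.6] op 0.0336
e(mm) [17, 22, 28, 32, 38, 43, 48, 53, 58, 63, 68, 73, 78, 83, 88, 93, 98, 103, 118, 123]
z(mm) [158.7, 157.1, 155.6, 154.0, 152.5, 150.9, 149.4, 147.8, 146.2, 144.7, 143.1, 141.5, 139.9, 138.5, 136.4, 135.1, 134.2, 132.2, 112.6, 112.6]
slope deg -17.34  ztop at TCP 0.1642 (TCP z 0.1223)
lateral range at top [-0.0166  0.016 ] mouth e max ~0.1034
lat fit slope deg 0.29 off -0.0007
```

View pics/w10.png

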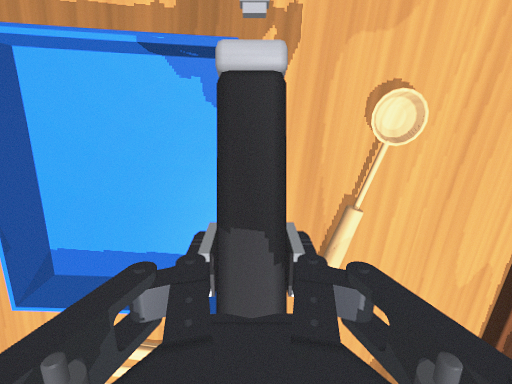

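```bash
cat > rel.py <<'E'
from snap import *
def rel(tag):
    p,d,c=load(tag);P=cloud(c,d);s=state()
    a=s["q"][0]-s["q"][5];pos=np.array(s["position"]);m=-np.array([np.cos(a),np.sin(a)]);w=np.array([-m[1],m[0]])
    Q=P.reshape(-1,3);Q=Q[np.isfinite(Q[:,0])]
    e=(Q[:,:2]-pos[:2])@m;f=(Q[:,:2]-pos[:2])@w
    k=(Q[:,2]>.08)&(Q[:,2]<.122)&(e>.104)&(e<.26)&(abs(f)<.03)
    for lo in np.arange(.104,.2,.004):
        j=k&(e>=lo)&(e<lo+.004)
        if j.sum()>5: print("e %.1f f %s mid %.1f z %.1f n %d"%(1000*lo+2,(1000*np.percentile(f[j],[2,98])).round(1),500*np.percentile(f[j],[2,98]).sum(),1000*np.median(Q[j,2]),j.sum()))
    g=(Q[:,2]>pos[2]-.01)&(e>.085)&(e<.1)&(abs(f)<.025)&(Q[:,2]<pos[2]+.03)
    gg=(1000*np.percentile(f[g],[1,99]));print("ferrule f",gg.round(1),"mid",gg.mean().round(2))
rel(sys.argv[1])
E
python3 rel.py w10
```

```text
e 118.0 f [-7.5  4.4] mid -1.5 z 112.6 n 169
e 122.0 f [-8.9  5.5] mid -1.7 z 112.6 n 229
e 126.0 f [-8.9  5.9] mid -1.5 z 112.5 n 90
ferrule f [-16.9  16.4] mid -0.27
```

Emit:
move_arm:
  series:
    - {"fingers": 1,"tx": -0.14,"ty": 0.06,"tz": 0.03,"twist": 0}
    - {"fingers": 1,"tx": -0.14,"ty": 0.045,"tz": 0,"twist": 0}
    - {"fingers": 1,"tx": -0.14,"ty": 0.045,"tz": 0,"twist": 0}
    - {"fingers": 1,"tx": -0.14,"ty": 0.045,"tz": 0,"twist": 0}
    - {"fingers": 1,"tx": -0.1,"ty": 0.03,"tz": 0,"twist": 0}
    - {"fingers": 1,"tx": 0,"ty": 0,"tz": 0,"twist": 0}

```text
time: 13.62
position: [0.5974, 0.0717, 0.1127]
ee_rot: [-1.253, 1.138, -1.138]
wrist_force: [-1.0, 0.1, -1.1]
opening: 0.0336
```

```bash
python3 snap.py w11; python3 tilt.py w11; python3 rel.py w11
```

```text
t 13.62 pos [0.5974 0.0717 0.1127] yaw -84.474 F [-1.   0.1 -1.1] op 0.0336
e(mm) [17, 22, 28, 32, 38, 43, 48, 53, 58, 63, 68, 73, 78, 83, 88, 93, 98, 103, 108, 113, 118, 123]
z(mm) [149.7, 148.1, 146.6, 145.0, 143.5, 141.9, 140.3, 138.8, 137.2, 135.7, 134.0, 132.5, 131.0, 129.4, 127.5, 126.1, 125.1, 123.4, 110.5, 109.3, 107.6, 106.2]
slope deg -17.33  ztop at TCP 0.1551 (TCP z 0.1129)
lateral range at top [-0.0166  0.016 ] mouth e max ~0.1034
lat fit slope deg 0.25 off -0.0007
e 106.0 f [-9.1  8.8] mid -0.2 z 110.9 n 158
e 110.0 f [-9.2  8.7] mid -0.2 z 110.1 n 313
e 114.0 f [-9.2  8.7] mid -0.2 z 108.8 n 307
e 118.0 f [-9.2  8.8] mid -0.2 z 107.5 n 307
e 122.0 f [-9.2  8.8] mid -0.2 z 106.2 n 313
e 126.0 f [-8.8  8.8] mid 0.0 z 105.1 n 38
ferrule f [-16.9  16.3] mid -0.3
```

View pics/w11.png

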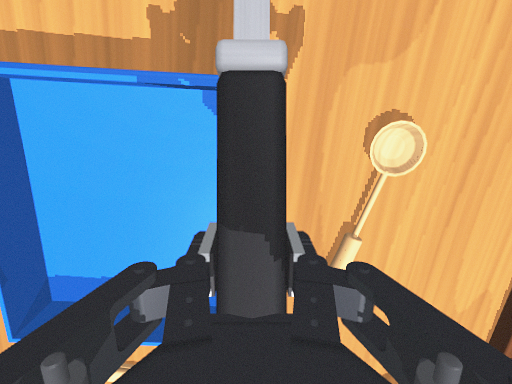

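Emit:
move_arm:
  series:
    - {"fingers": 1,"tx": 0,"ty": -0.035,"tz": 0,"twist": 0}
    - {"fingers": 1,"tx": -0.15,"ty": 0.048,"tz": 0,"twist": 0}
    - {"fingers": 1,"tx": -0.15,"ty": 0.048,"tz": 0,"twist": 0}
    - {"fingers": 1,"tx": -0.15,"ty": 0.048,"tz": 0,"twist": 0}
    - {"fingers": 1,"tx": -0.15,"ty": 0.048,"tz": 0,"twist": 0}
    - {"fingers": 1,"tx": 0,"ty": 0,"tz": 0,"twist": 0}

```text
time: 14.17
position: [0.5951, 0.0959, 0.1062]
ee_rot: [-1.254, 1.138, -1.137]
wrist_force: [-0.0, 0.5, -2.2]
opening: 0.0335
```

```bash
python3 snap.py w12; python3 tilt.py w12; python3 rel.py w12
```

```text
t 14.17 pos [0.5951 0.0959 0.1062] yaw -84.458 F [-0.   0.5 -2.2] op 0.0335
e(mm) [17, 22, 28, 32, 38, 43, 48, 53, 58, 63, 68, 73, 78, 83, 88, 93, 98, 103, 108, 113, 118, 123]
z(mm) [143.1, 141.6, 140.1, 138.4, 136.9, 135.4, 133.8, 132.2, 130.7, 129.1, 127.6, 126.0, 124.3, 122.8, 120.8, 119.5, 118.6, 116.7, 102.8, 101.4, 99.8, 98.2]
slope deg -17.40  ztop at TCP 0.1487 (TCP z 0.1064)
lateral range at top [-0.0165  0.016 ] mouth e max ~0.1036
lat fit slope deg 0.31 off -0.0008
e 106.0 f [-9.1  8.4] mid -0.4 z 103.2 n 124
e 110.0 f [-9.2  8.3] mid -0.4 z 102.2 n 297
e 114.0 f [-9.3  8.4] mid -0.5 z 100.9 n 301
e 118.0 f [-9.2  8.4] mid -0.4 z 99.6 n 304
e 122.0 f [-9.2  8.4] mid -0.4 z 98.4 n 291
e 126.0 f [-8.9  7.9] mid -0.5 z 97.5 n 81
ferrule f [-16.8  16.3] mid -0.25
```

Emit:
move_arm:
  series:
    - {"fingers": 1,"tx": -0.08,"ty": 0.025,"tz": 0,"twist": 0}
    - {"fingers": 1,"tx": -0.08,"ty": 0.025,"tz": 0,"twist": 0}
    - {"fingers": 1,"tx": -0.06,"ty": 0.02,"tz": 0,"twist": 0}

```text
time: 14.47
position: [0.5947, 0.1036, 0.1038]
ee_rot: [-1.253, 1.138, -1.139]
wrist_force: [0.5, -1.6, 0.0]
opening: 0.0337
```

Emit:
move_arm:
  series:
    - {"fingers": 1,"tx": -0.06,"ty": 0.02,"tz": 0,"twist": 0}

```text
time: 14.55
position: [0.5946, 0.1054, 0.1032]
ee_rot: [-1.254, 1.138, -1.14]
wrist_force: [1.5, -7.1, 1.9]
opening: 0.0339
```

```bash
python3 snap.py w13; python3 tilt.py w13; python3 rel.py w13; python3 -c "
from h import *
st()"
```

```text
t 14.55 pos [0.5946 0.1054 0.1032] yaw -84.542 F [ 1.5 -7.1  1.9] op 0.0339
e(mm) [17, 22, 28, 32, 38, 43, 48, 53, 58, 63, 68, 73, 78, 83, 88, 93, 98, 103, 108, 113, 118, 123]
z(mm) [139.8, 138.3, 136.7, 135.1, 133.5, 132.0, 130.4, 128.8, 127.5, 125.8, 124.1, 122.6, 121.1, 119.4, 117.0, 116.3, 115.0, 113.4, 100.3, 98.7, 97.1, 95.8]
slope deg -17.47  ztop at TCP 0.1454 (TCP z 0.1031)
lateral range at top [-0.0167  0.0158] mouth e max ~0.1027
lat fit slope deg 0.26 off -0.0008
e 106.0 f [-8.9  9.1] mid 0.1 z 100.8 n 214
e 110.0 f [-8.9  9.1] mid 0.1 z 99.6 n 301
e 114.0 f [-8.9  9.1] mid 0.1 z 98.2 n 320
e 118.0 f [-8.9  8.6] mid -0.1 z 96.9 n 299
e 122.0 f [-8.9  8.6] mid -0.1 z 95.7 n 284
e 126.0 f [-16.3  16.1] mid -0.1 z 81.6 n 88
e 130.0 f [-16.1  16.6] mid 0.3 z 81.3 n 16
ferrule f [-16.9  16.2] mid -0.36
t 14.60 pos [0.5946 0.1058 0.1031] yaw -84.529 F [-0.1 -2.9  0.2] op 0.0334
```

View pics/w13.png

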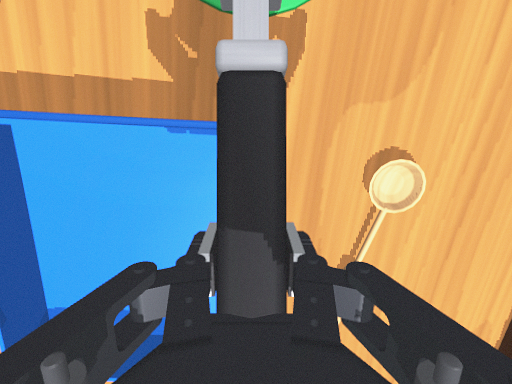

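Emit:
move_arm:
  series:
    - {"fingers": 1,"tx": -0.04,"ty": 0.013,"tz": 0,"twist": 0}

```text
time: 14.68
position: [0.5946, 0.1068, 0.1028]
ee_rot: [-1.253, 1.138, -1.14]
wrist_force: [0.3, -7.8, 3.5]
opening: 0.0336
```

Emit:
move_arm:
  series:
    - {"fingers": 1,"tx": 0,"ty": 0,"tz": 0,"twist": 0}

```text
time: 14.77
position: [0.5946, 0.107, 0.1028]
ee_rot: [-1.253, 1.138, -1.14]
wrist_force: [-0.4, -4.4, 2.2]
opening: 0.0336
```

Emit:
move_arm:
  series:
    - {"fingers": 1,"tx": 0.1,"ty": -0.032,"tz": 0,"twist": 0}
    - {"fingers": 1,"tx": 0.2,"ty": -0.064,"tz": 0,"twist": 0}
    - {"fingers": 1,"tx": 0.25,"ty": -0.08,"tz": 0,"twist": 0}
    - {"fingers": 1,"tx": 0.3,"ty": -0.095,"tz": 0,"twist": 0}
    - {"fingers": 1,"tx": 0.3,"ty": -0.095,"tz": 0,"twist": 0}
    - {"fingers": 1,"tx": 0.3,"ty": -0.1,"tz": 0,"twist": 0}
    - {"fingers": 1,"tx": 0.3,"ty": -0.1,"tz": 0,"twist": 0}

```text
time: 15.35
position: [0.6011, 0.0361, 0.1258]
ee_rot: [-1.253, 1.139, -1.139]
wrist_force: [-0.0, -0.9, -1.2]
opening: 0.0335
```

```bash
python3 snap.py w14; python3 tilt.py w14; python3 rel.py w14;  python3 - <<'E'
from plan import *
p,y=plan([0.443,0.005,0.11],-84.5,5,fingers=1)
p,y=plan([0.443,0.005,0.004],-84.5,5,fingers=1,s0=(p,y))
E
```

```text
t 15.35 pos [0.6011 0.0361 0.1258] yaw -84.551 F [-0.  -0.9 -1.2] op 0.0335
e(mm) [17, 22, 28, 32, 38, 43, 48, 53, 58, 63, 68, 73, 78, 83, 88, 93, 98, 103]
z(mm) [163.2, 161.5, 159.9, 158.4, 156.8, 155.2, 153.7, 152.2, 150.6, 149.0, 147.5, 146.0, 144.4, 142.8, 141.3, 139.1, 138.4, 136.7]
slope deg -17.32  ztop at TCP 0.1685 (TCP z 0.1265)
lateral range at top [-0.0162  0.0164] mouth e max ~0.1024
lat fit slope deg 0.99 off -0.0011
ferrule f [-16.4  16.7] mid 0.14
[{"fingers": 1, "tx": 0.07, "ty": 0.08, "tz": -0.8, "twist": -0.0}, {"fingers": 1, "tx": 0.07, "ty": 0.08, "tz": -0.81, "twist": -0.0}, {"fingers": 1, "tx": 0.07, "ty": 0.09, "tz": -0.8, "twist": -0.0}, {"fingers": 1, "tx": 0.08, "ty": 0.08, "tz": -0.81, "twist": -0.0}, {"fingers": 1, "tx": 0.07, "ty": 0.08, "tz": -0.8, "twist": -0.001}]
ends [0.443  0.0049 0.1101] -84.43
[{"fingers": 1, "tx": -0.0, "ty": 0.53, "tz": 0.0, "twist": 0.0}, {"fingers": 1, "tx": -0.0, "ty": 0.53, "tz": 0.0, "twist": 0.0}, {"fingers": 1, "tx": -0.0, "ty": 0.53, "tz": 0.0, "twist": 0.0}, {"fingers": 1, "tx": -0.0, "ty": 0.53, "tz": 0.0, "twist": 0.0}, {"fingers": 1, "tx": -0.0, "ty": 0.53, "tz": 0.0, "twist": 0.0}]
ends [0.443  0.0049 0.0041] -84.43
```

Emit:
move_arm:
  series:
    - {"fingers": 1,"tx": 0.07,"ty": 0.08,"tz": -0.8,"twist": 0}
    - {"fingers": 1,"tx": 0.07,"ty": 0.08,"tz": -0.81,"twist": 0}
    - {"fingers": 1,"tx": 0.07,"ty": 0.09,"tz": -0.8,"twist": 0}
    - {"fingers": 1,"tx": 0.08,"ty": 0.08,"tz": -0.81,"twist": 0}
    - {"fingers": 1,"tx": 0.07,"ty": 0.08,"tz": -0.8,"twist": 0}
    - {"fingers": 1,"tx": 0,"ty": 0.5,"tz": 0,"twist": 0}
    - {"fingers": 1,"tx": 0,"ty": 0.7,"tz": 0,"twist": 0}
    - {"fingers": 1,"tx": 0,"ty": 0.5,"tz": 0,"twist": 0}
    - {"fingers": 1,"tx": 0,"ty": 0.3,"tz": 0,"twist": 0}
  newtons: 20

```text
time: 16.15
position: [0.4415, 0.0077, 0.0274]
ee_rot: [-1.253, 1.14, -1.138]
wrist_force: [-1.0, 0.6, -1.3]
opening: 0.0338
```

Emit:
move_arm:
  series:
    - {"fingers": 1,"tx": 0,"ty": 0.2,"tz": 0,"twist": 0}
    - {"fingers": 1,"tx": 0,"ty": 0.2,"tz": 0,"twist": 0}
    - {"fingers": 1,"tx": 0,"ty": 0.1,"tz": 0,"twist": 0}

```text
time: 16.4
position: [0.4427, 0.0077, 0.0086]
ee_rot: [-1.253, 1.138, -1.139]
wrist_force: [-0.5, -1.5, 3.1]
opening: 0.0334
```

Pressing it flat worked (3 N); release to about 55 mm, then raise.

Emit:
move_arm:
  series:
    - {"fingers": 0.2,"tx": 0,"ty": 0.05,"tz": 0,"twist": 0}
    - {"fingers": -0.3,"tx": 0,"ty": 0,"tz": 0,"twist": 0}
    - {"fingers": -0.3,"tx": 0,"ty": 0,"tz": 0,"twist": 0}
    - {"fingers": -0.3,"tx": 0,"ty": -0.3,"tz": 0,"twist": 0}
    - {"fingers": -0.5,"tx": 0,"ty": -0.7,"tz": 0,"twist": 0}
    - {"fingers": -0.6,"tx": 0,"ty": -0.8,"tz": 0,"twist": 0}
    - {"fingers": -0.6,"tx": 0,"ty": -0.7,"tz": 0,"twist": 0}

```text
time: 16.98
position: [0.4421, 0.0082, 0.1089]
ee_rot: [-1.253, 1.138, -1.138]
wrist_force: [0.8, 0.3, -0.7]
opening: 0.0685
```

```bash
python3 snap.py w15
python3 - <<'E'
from plan import *
# middle grip at (.580,-.309) yaw -4.7 ; s=-32
u=np.array([np.cos(np.radians(-4.7)),np.sin(np.radians(-4.7))]);t=np.array([.580,-.309])-.032*u;print(t)
p,y=plan([t[0],t[1],0.11],-184.7,15,fingers=-0.6)
E
```

```text
t 16.98 pos [0.4421 0.0082 0.1089] yaw -84.505 F [ 0.8  0.3 -0.7] op 0.0685
[ 0.5481076  -0.30637797]
[{"fingers": -0.6, "tx": 0.54, "ty": 0.01, "tz": 0.12, "twist": 0.037}, {"fingers": -0.6, "tx": 0.52, "ty": 0.0, "tz": 0.19, "twist": 0.037}, {"fingers": -0.6, "tx": 0.49, "ty": 0.01, "tz": 0.24, "twist": 0.037}, {"fingers": -0.6, "tx": 0.47, "ty": 0.0, "tz": 0.3, "twist": 0.037}, {"fingers": -0.6, "tx": 0.42, "ty": 0.01, "tz": 0.35, "twist": 0.038}, {"fingers": -0.6, "tx": 0.39, "ty": 0.0, "tz": 0.4, "twist": 0.037}, {"fingers": -0.6, "tx": 0.33, "ty": 0.01, "tz": 0.44, "twist": 0.037}, {"fingers": -0.6, "tx": 0.28, "ty": 0.0, "tz": 0.47, "twist": 0.037}, {"fingers": -0.6, "tx": 0.22, "ty": 0.01, "tz": 0.51, "twist": 0.037}, {"fingers": -0.6, "tx": 0.16, "ty": 0.0, "tz": 0.52, "twist": 0.037}]
[{"fingers": -0.6, "tx": 0.1, "ty": 0.01, "tz": 0.55, "twist": 0.037}, {"fingers": -0.6, "tx": 0.04, "ty": 0.01, "tz": 0.55, "twist": 0.037}, {"fingers": -0.6, "tx": -0.03, "ty": 0.0, "tz": 0.55, "twist": 0.037}, {"fingers": -0.6, "tx": -0.09, "ty": 0.01, "tz": 0.54, "twist": 0.038}, {"fingers": -0.6, "tx": -0.15, "ty": 0.0, "tz": 0.53, "twist": 0.037}]
ends [ 0.548  -0.3063  0.1101] -184.75
```

View pics/w15.png

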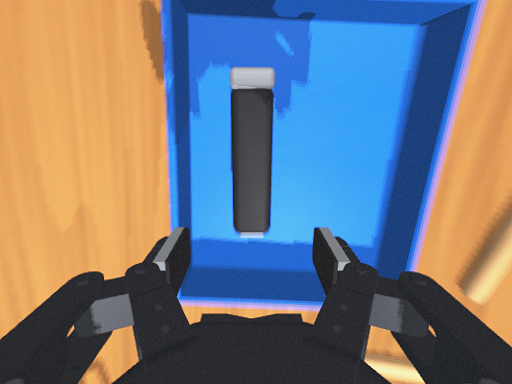

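Emit:
move_arm:
  series:
    - {"fingers": -0.6,"tx": 0.54,"ty": 0,"tz": 0.12,"twist": 0.037}
    - {"fingers": -0.6,"tx": 0.52,"ty": 0,"tz": 0.19,"twist": 0.037}
    - {"fingers": -0.6,"tx": 0.49,"ty": 0,"tz": 0.24,"twist": 0.037}
    - {"fingers": -0.6,"tx": 0.47,"ty": 0,"tz": 0.3,"twist": 0.037}
    - {"fingers": -0.6,"tx": 0.42,"ty": 0,"tz": 0.35,"twist": 0.038}
    - {"fingers": -0.6,"tx": 0.39,"ty": 0,"tz": 0.4,"twist": 0.037}
    - {"fingers": -0.6,"tx": 0.33,"ty": 0,"tz": 0.44,"twist": 0.037}
    - {"fingers": -0.6,"tx": 0.28,"ty": 0,"tz": 0.47,"twist": 0.037}
    - {"fingers": -0.6,"tx": 0.22,"ty": 0,"tz": 0.51,"twist": 0.037}
    - {"fingers": -0.6,"tx": 0.16,"ty": 0,"tz": 0.52,"twist": 0.037}

```text
time: 17.87
position: [0.5118, -0.2024, 0.1072]
ee_rot: [-0.491, 1.944, -1.944]
wrist_force: [-0.2, 0.2, 0.2]
opening: 0.0684
```

Emit:
move_arm:
  series:
    - {"fingers": -0.6,"tx": 0.1,"ty": 0,"tz": 0.55,"twist": 0.037}
    - {"fingers": -0.6,"tx": 0.04,"ty": 0,"tz": 0.55,"twist": 0.037}
    - {"fingers": -0.6,"tx": -0.03,"ty": 0,"tz": 0.55,"twist": 0.037}
    - {"fingers": -0.6,"tx": -0.09,"ty": 0,"tz": 0.54,"twist": 0.038}
    - {"fingers": -0.6,"tx": -0.15,"ty": 0,"tz": 0.53,"twist": 0.037}
    - {"fingers": -0.6,"tx": 0,"ty": 0,"tz": 0,"twist": 0}
    - {"fingers": -0.6,"tx": 0,"ty": 0,"tz": 0,"twist": 0}

```text
time: 18.45
position: [0.5459, -0.3068, 0.1068]
ee_rot: [-0.091, -2.179, 2.179]
wrist_force: [-0.6, -0.1, -0.2]
opening: 0.0685
```

```bash
python3 snap.py w16; python3 grips.py w16
```

```text
t 18.45 pos [ 0.5459 -0.3068  0.1068] yaw -184.761 F [-0.6 -0.1 -0.2] op 0.0685
ctr [ 0.5813 -0.3107] yaw -4.57 len 0.1366 wid 0.0325 ztop 0.0446 px [230  61  48 174]
ctr [ 0.5613 -0.3967] yaw -4.47 len 0.1361 wid 0.0339 ztop 0.0446 px [334  79  64 170]
```

View pics/w16.png

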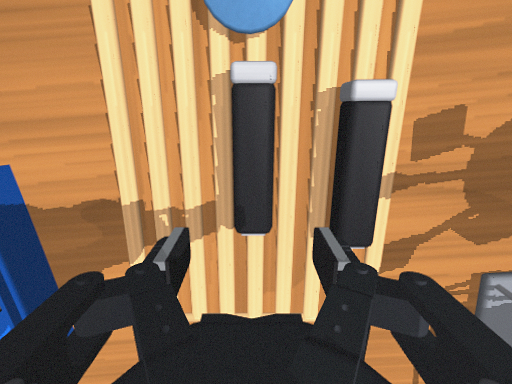

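Emit:
move_arm:
  series:
    - {"fingers": -0.6,"tx": -0.03,"ty": 0.5,"tz": 0.03,"twist": 0}
    - {"fingers": -0.6,"tx": -0.03,"ty": 0.7,"tz": 0.03,"twist": 0}
    - {"fingers": -0.6,"tx": 0,"ty": 0.6,"tz": 0,"twist": 0}
    - {"fingers": -0.6,"tx": 0,"ty": 0.4,"tz": 0,"twist": 0}
    - {"fingers": -0.6,"tx": 0,"ty": 0.2,"tz": 0,"twist": 0}
    - {"fingers": 1,"tx": 0,"ty": 0,"tz": 0,"twist": 0}
    - {"fingers": 1,"tx": 0,"ty": 0,"tz": 0,"twist": 0}
    - {"fingers": 1,"tx": 0,"ty": 0,"tz": 0,"twist": 0}
    - {"fingers": 1,"tx": 0,"ty": 0,"tz": 0,"twist": 0}
    - {"fingers": 1,"tx": 0,"ty": 0,"tz": 0,"twist": 0}
  newtons: 20

```text
time: 19.33
position: [0.5486, -0.309, 0.0122]
ee_rot: [-0.092, -2.179, 2.181]
wrist_force: [-0.4, 3.1, 7.8]
opening: 0.0335
```

Emit:
move_arm:
  series:
    - {"fingers": 1,"tx": 0,"ty": -0.1,"tz": 0,"twist": 0}
    - {"fingers": 1,"tx": 0,"ty": -0.4,"tz": 0,"twist": 0}
    - {"fingers": 1,"tx": 0,"ty": -0.7,"tz": 0,"twist": 0}
    - {"fingers": 1,"tx": 0,"ty": -0.7,"tz": 0,"twist": 0}
    - {"fingers": 1,"tx": 0,"ty": -0.5,"tz": 0,"twist": 0}
    - {"fingers": 1,"tx": 0,"ty": 0,"tz": 0,"twist": 0}

```text
time: 19.83
position: [0.5496, -0.31, 0.1117]
ee_rot: [-0.097, -2.177, 2.185]
wrist_force: [0.2, -0.3, -0.7]
opening: 0.0337
```

```bash
python3 snap.py w17; python3 tilt.py w17
python3 - <<'E'
from plan import *
p,y=plan([0.5206,-0.053,0.075],-84.5,15,fingers=1)
E
```

```text
t 19.83 pos [ 0.5496 -0.31    0.1117] yaw -184.770 F [ 0.2 -0.3 -0.7] op 0.0337
e(mm) [17, 22, 28, 32, 38, 43, 48, 53, 58, 63, 68, 73, 78, 83, 88, 93, 98, 103]
z(mm) [144.4, 144.4, 144.5, 144.4, 144.5, 144.5, 144.5, 144.5, 144.5, 144.5, 144.6, 144.6, 144.6, 144.5, 143.8, 145.0, 144.8, 143.8]
slope deg 0.14  ztop at TCP 0.1444 (TCP z 0.1093)
lateral range at top [-0.0159  0.0167] mouth e max ~0.1023
lat fit slope deg 0.46 off -0.0002
[{"fingers": 1, "tx": 0.08, "ty": 0.06, "tz": -0.42, "twist": -0.037}, {"fingers": 1, "tx": 0.04, "ty": 0.05, "tz": -0.43, "twist": -0.037}, {"fingers": 1, "tx": -0.02, "ty": 0.06, "tz": -0.43, "twist": -0.037}, {"fingers": 1, "tx": -0.07, "ty": 0.06, "tz": -0.43, "twist": -0.038}, {"fingers": 1, "tx": -0.11, "ty": 0.06, "tz": -0.41, "twist": -0.037}, {"fingers": 1, "tx": -0.17, "ty": 0.05, "tz": -0.4, "twist": -0.037}, {"fingers": 1, "tx": -0.21, "ty": 0.06, "tz": -0.37, "twist": -0.037}, {"fingers": 1, "tx": -0.25, "ty": 0.06, "tz": -0.35, "twist": -0.037}, {"fingers": 1, "tx": -0.29, "ty": 0.06, "tz": -0.32, "twist": -0.037}, {"fingers": 1, "tx": -0.32, "ty": 0.05, "tz": -0.28, "twist": -0.037}]
[{"fingers": 1, "tx": -0.36, "ty": 0.06, "tz": -0.25, "twist": -0.038}, {"fingers": 1, "tx": -0.38, "ty": 0.06, "tz": -0.19, "twist": -0.037}, {"fingers": 1, "tx": -0.4, "ty": 0.05, "tz": -0.16, "twist": -0.037}, {"fingers": 1, "tx": -0.42, "ty": 0.06, "tz": -0.1, "twist": -0.037}, {"fingers": 1, "tx": -0.43, "ty": 0.06, "tz": -0.06, "twist": -0.037}]
ends [ 0.5205 -0.0528  0.0749] -84.51
```

Emit:
move_arm:
  series:
    - {"fingers": 1,"tx": 0.08,"ty": 0.06,"tz": -0.42,"twist": -0.037}
    - {"fingers": 1,"tx": 0.04,"ty": 0.05,"tz": -0.43,"twist": -0.037}
    - {"fingers": 1,"tx": -0.02,"ty": 0.06,"tz": -0.43,"twist": -0.037}
    - {"fingers": 1,"tx": -0.07,"ty": 0.06,"tz": -0.43,"twist": -0.038}
    - {"fingers": 1,"tx": -0.11,"ty": 0.06,"tz": -0.41,"twist": -0.037}
    - {"fingers": 1,"tx": -0.17,"ty": 0.05,"tz": -0.4,"twist": -0.037}
    - {"fingers": 1,"tx": -0.21,"ty": 0.06,"tz": -0.37,"twist": -0.037}
    - {"fingers": 1,"tx": -0.25,"ty": 0.06,"tz": -0.35,"twist": -0.037}
    - {"fingers": 1,"tx": -0.29,"ty": 0.06,"tz": -0.32,"twist": -0.037}
    - {"fingers": 1,"tx": -0.32,"ty": 0.05,"tz": -0.28,"twist": -0.037}

```text
time: 20.72
position: [0.5284, -0.1369, 0.0831]
ee_rot: [-0.942, 1.556, -1.555]
wrist_force: [1.0, -0.1, -0.4]
opening: 0.0339
```

Emit:
move_arm:
  series:
    - {"fingers": 1,"tx": -0.36,"ty": 0.06,"tz": -0.25,"twist": -0.038}
    - {"fingers": 1,"tx": -0.38,"ty": 0.06,"tz": -0.19,"twist": -0.037}
    - {"fingers": 1,"tx": -0.4,"ty": 0.05,"tz": -0.16,"twist": -0.037}
    - {"fingers": 1,"tx": -0.42,"ty": 0.06,"tz": -0.1,"twist": -0.037}
    - {"fingers": 1,"tx": -0.43,"ty": 0.06,"tz": -0.06,"twist": -0.037}
    - {"fingers": 1,"tx": 0,"ty": 0.2,"tz": 0,"twist": 0}
    - {"fingers": 1,"tx": 0,"ty": 0.2,"tz": 0,"twist": 0}

```text
time: 21.3
position: [0.5192, -0.0515, 0.0556]
ee_rot: [-1.253, 1.139, -1.138]
wrist_force: [0.4, 0.2, -0.8]
opening: 0.0339
```

Emit:
move_arm:
  series:
    - {"fingers": 1,"tx": 0,"ty": 0.1,"tz": 0,"twist": 0}
    - {"fingers": 1,"tx": 0,"ty": 0.1,"tz": 0,"twist": 0}
    - {"fingers": 1,"tx": 0,"ty": 0.1,"tz": 0,"twist": 0}

```text
time: 21.55
position: [0.5195, -0.0518, 0.0441]
ee_rot: [-1.25, 1.141, -1.139]
wrist_force: [-2.4, 11.8, 14.4]
opening: 0.0337
```

Emit:
move_arm:
  series:
    - {"fingers": 1,"tx": 0,"ty": 0.04,"tz": 0,"twist": 0}
    - {"fingers": 1,"tx": 0,"ty": 0.01,"tz": 0,"twist": 0}

```text
time: 21.72
position: [0.5195, -0.0517, 0.0421]
ee_rot: [-1.25, 1.141, -1.139]
wrist_force: [-2.7, 10.6, 15.2]
opening: 0.0335
```

```bash
python3 snap.py w18; python3 tilt.py w18
```

```text
t 21.72 pos [ 0.5195 -0.0517  0.0421] yaw -84.648 F [-2.7 10.6 15.2] op 0.0335
e(mm) [17, 22, 28, 32, 38, 43, 48, 53, 58, 63, 68, 73, 78, 83, 88, 93, 98, 103, 113, 118, 123, 128]
z(mm) [74.1, 72.5, 70.8, 69.2, 67.4, 65.6, 64.0, 62.3, 60.7, 58.8, 57.2, 55.4, 53.8, 51.9, 49.4, 48.6, 47.1, 45.3, 5.0, 5.0, 5.0, 5.0]
slope deg -18.89  ztop at TCP 0.0802 (TCP z 0.0422)
lateral range at top [-0.0167  0.0157] mouth e max ~0.1021
lat fit slope deg 0.48 off -0.0011
```

Emit:
move_arm:
  series:
    - {"fingers": 1,"tx": 0,"ty": -0.4,"tz": 0,"twist": 0}
    - {"fingers": 1,"tx": 0,"ty": -0.7,"tz": 0,"twist": 0}
    - {"fingers": 1,"tx": 0,"ty": -0.7,"tz": 0,"twist": 0}
    - {"fingers": 1,"tx": -0.56,"ty": -0.6,"tz": 0.56,"twist": 0}
    - {"fingers": 1,"tx": -0.56,"ty": 0,"tz": 0.56,"twist": 0}
    - {"fingers": 1,"tx": -0.56,"ty": 0,"tz": 0.56,"twist": 0}
    - {"fingers": 1,"tx": -0.56,"ty": 0.2,"tz": 0.56,"twist": 0}
    - {"fingers": 1,"tx": 0,"ty": 0,"tz": 0,"twist": 0}
    - {"fingers": 1,"tx": 0,"ty": 0,"tz": 0,"twist": 0}
  newtons: 30

```text
time: 22.52
position: [0.6005, 0.0459, 0.1289]
ee_rot: [-1.254, 1.14, -1.138]
wrist_force: [0.9, -0.0, -1.6]
opening: 0.0334
```

```bash
python3 snap.py w19; python3 tilt.py w19;python3 rel.py w19
```

```text
t 22.52 pos [0.6005 0.0459 0.1289] yaw -84.552 F [ 0.9 -0.  -1.6] op 0.0334
e(mm) [17, 22, 28, 32, 38, 43, 48, 53, 58, 63, 68, 73, 78, 83, 88, 93, 98, 103, 123, 128]
z(mm) [161.0, 159.5, 157.8, 156.0, 154.3, 152.5, 150.9, 149.1, 147.6, 145.9, 144.2, 142.4, 140.6, 139.0, 136.8, 135.4, 134.2, 132.4, 113.0, 112.4]
slope deg -18.79  ztop at TCP 0.1670 (TCP z 0.1293)
lateral range at top [-0.017   0.0151] mouth e max ~0.1030
lat fit slope deg 0.44 off -0.0016
e 122.0 f [-6.1  5.6] mid -0.2 z 113.1 n 208
e 126.0 f [-7.7  7. ] mid -0.4 z 112.4 n 233
ferrule f [-17.6  15.9] mid -0.86
```

View pics/w19.png

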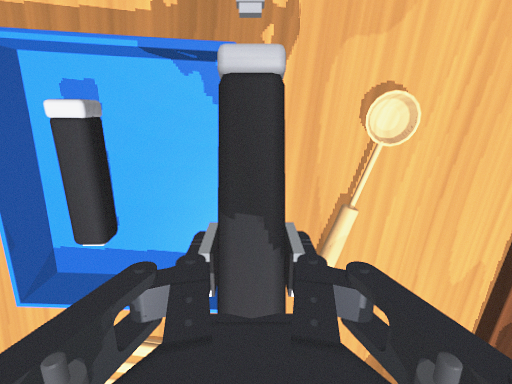

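Emit:
move_arm:
  series:
    - {"fingers": 1,"tx": -0.2,"ty": 0.047,"tz": -0.013,"twist": 0}
    - {"fingers": 1,"tx": -0.2,"ty": 0.063,"tz": 0,"twist": 0}
    - {"fingers": 1,"tx": -0.2,"ty": 0.063,"tz": 0,"twist": 0}
    - {"fingers": 1,"tx": -0.2,"ty": 0.063,"tz": 0,"twist": 0}
    - {"fingers": 1,"tx": 0,"ty": 0,"tz": 0,"twist": 0}

```text
time: 22.98
position: [0.596, 0.0789, 0.1205]
ee_rot: [-1.254, 1.138, -1.137]
wrist_force: [0.6, 0.7, -0.8]
opening: 0.0336
```

```bash
python3 snap.py w20; python3 tilt.py w20;python3 rel.py w20
```

```text
t 22.98 pos [0.596  0.0789 0.1205] yaw -84.466 F [ 0.6  0.7 -0.8] op 0.0336
e(mm) [17, 22, 28, 32, 38, 43, 48, 53, 58, 63, 68, 73, 78, 83, 88, 93, 98, 103, 108, 113, 118, 123, 128]
z(mm) [152.8, 151.2, 149.4, 147.6, 146.0, 144.3, 142.6, 140.8, 139.2, 137.5, 135.9, 134.2, 132.3, 130.6, 128.6, 127.1, 126.0, 124.1, 109.6, 108.1, 106.5, 105.0, 103.7]
slope deg -18.78  ztop at TCP 0.1587 (TCP z 0.1208)
lateral range at top [-0.0164  0.0159] mouth e max ~0.1030
lat fit slope deg 0.40 off -0.0008
e 106.0 f [-10.2   7.7] mid -1.2 z 109.9 n 157
e 110.0 f [-10.2   7.8] mid -1.2 z 108.8 n 272
e 114.0 f [-10.2   7.8] mid -1.2 z 107.7 n 275
e 118.0 f [-10.2   7.8] mid -1.2 z 106.4 n 280
e 122.0 f [-10.2   7.8] mid -1.2 z 105.1 n 279
e 126.0 f [-10.2   7.9] mid -1.2 z 103.8 n 268
ferrule f [-17.   16.6] mid -0.17
```

Emit:
move_arm:
  series:
    - {"fingers": 1,"tx": -0.2,"ty": 0.067,"tz": 0.022,"twist": 0}
    - {"fingers": 1,"tx": -0.2,"ty": 0.067,"tz": 0,"twist": 0}
    - {"fingers": 1,"tx": -0.15,"ty": 0.05,"tz": 0,"twist": 0}
    - {"fingers": 1,"tx": 0,"ty": 0,"tz": 0,"twist": 0}

```text
time: 23.37
position: [0.595, 0.1007, 0.1131]
ee_rot: [-1.254, 1.138, -1.137]
wrist_force: [-0.0, -0.0, -1.7]
opening: 0.0339
```

```bash
python3 snap.py w21; python3 tilt.py w21;python3 rel.py w21
```

```text
t 23.37 pos [0.595  0.1007 0.1131] yaw -84.458 F [-0.  -0.  -1.7] op 0.0339
e(mm) [17, 22, 28, 32, 38, 43, 48, 53, 58, 63, 68, 73, 78, 83, 88, 93, 98, 103, 108, 113, 118, 123, 128]
z(mm) [145.3, 143.6, 141.9, 140.3, 138.5, 136.7, 135.0, 133.3, 131.6, 130.1, 128.4, 126.6, 124.8, 123.1, 120.9, 119.6, 118.5, 116.6, 102.6, 101.0, 99.5, 98.0, 96.7]
slope deg -18.79  ztop at TCP 0.1512 (TCP z 0.1133)
lateral range at top [-0.0164  0.0158] mouth e max ~0.1029
lat fit slope deg 0.42 off -0.0009
e 106.0 f [-9.2  8.8] mid -0.2 z 103.0 n 174
e 110.0 f [-9.2  8.8] mid -0.2 z 101.8 n 274
e 114.0 f [-9.1  8.8] mid -0.2 z 100.6 n 270
e 118.0 f [-9.2  8.8] mid -0.2 z 99.3 n 279
e 122.0 f [-9.2  8.8] mid -0.2 z 98.0 n 277
e 126.0 f [-9.2  8.8] mid -0.2 z 96.8 n 258
ferrule f [-17.   16.5] mid -0.23
```

Emit:
move_arm:
  series:
    - {"fingers": 1,"tx": -0.08,"ty": 0.026,"tz": 0,"twist": 0}
    - {"fingers": 1,"tx": -0.08,"ty": 0.026,"tz": 0,"twist": 0}
    - {"fingers": 1,"tx": -0.05,"ty": 0.016,"tz": 0,"twist": 0}

```text
time: 23.67
position: [0.5946, 0.108, 0.1108]
ee_rot: [-1.253, 1.139, -1.138]
wrist_force: [0.1, 0.2, -1.0]
opening: 0.0338
```

Emit:
move_arm:
  series:
    - {"fingers": 1,"tx": -0.05,"ty": 0.016,"tz": 0,"twist": 0}

```text
time: 23.75
position: [0.5944, 0.1099, 0.1102]
ee_rot: [-1.253, 1.138, -1.139]
wrist_force: [-0.3, -0.3, -0.9]
opening: 0.0337
```

Emit:
move_arm:
  series:
    - {"fingers": 1,"tx": -0.05,"ty": 0.016,"tz": 0,"twist": 0}

```text
time: 23.83
position: [0.5942, 0.1119, 0.1096]
ee_rot: [-1.253, 1.138, -1.139]
wrist_force: [-0.1, -0.1, -1.8]
opening: 0.0336
```

Emit:
move_arm:
  series:
    - {"fingers": 1,"tx": -0.05,"ty": 0.016,"tz": 0,"twist": 0}
    - {"fingers": 1,"tx": -0.05,"ty": 0.016,"tz": 0,"twist": 0}

```text
time: 24.0
position: [0.5938, 0.1159, 0.1083]
ee_rot: [-1.253, 1.138, -1.138]
wrist_force: [-0.0, 0.7, -0.9]
opening: 0.0336
```

Emit:
move_arm:
  series:
    - {"fingers": 1,"tx": -0.05,"ty": 0.016,"tz": 0,"twist": 0}
    - {"fingers": 1,"tx": -0.05,"ty": 0.016,"tz": 0,"twist": 0}

```text
time: 24.17
position: [0.5934, 0.1199, 0.107]
ee_rot: [-1.253, 1.138, -1.138]
wrist_force: [-0.7, 0.1, -1.6]
opening: 0.0337
```

```bash
python3 snap.py w22; python3 tilt.py w22;python3 rel.py w22
```

```text
t 24.17 pos [0.5934 0.1199 0.107 ] yaw -84.518 F [-0.7  0.1 -1.6] op 0.0337
e(mm) [17, 22, 28, 32, 38, 43, 48, 53, 58, 63, 68, 73, 78, 83, 88, 93, 98, 103, 108, 113, 118, 123]
z(mm) [138.9, 137.3, 135.4, 133.8, 132.1, 130.5, 128.7, 127.0, 125.4, 123.5, 121.9, 120.2, 118.4, 116.8, 114.0, 113.5, 112.1, 109.7, 96.3, 94.7, 93.7, 101.8]
slope deg -18.88  ztop at TCP 0.1449 (TCP z 0.1069)
lateral range at top [-0.0167  0.0156] mouth e max ~0.1224
lat fit slope deg 0.40 off -0.0011
e 106.0 f [-8.9  9.1] mid 0.1 z 96.6 n 230
e 110.0 f [-8.9  9.1] mid 0.1 z 95.4 n 279
e 114.0 f [-15.6  15.7] mid 0.0 z 93.7 n 413
e 118.0 f [-16.4  16.3] mid -0.0 z 93.6 n 880
e 122.0 f [-16.2  16.4] mid 0.1 z 101.7 n 645
ferrule f [-17.2  16.3] mid -0.44
```

View pics/w22.png

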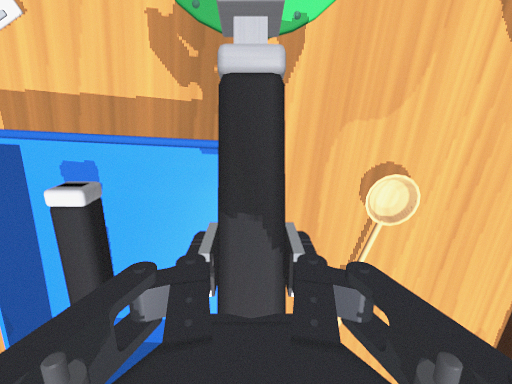

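Emit:
move_arm:
  series:
    - {"fingers": 1,"tx": -0.06,"ty": 0.019,"tz": 0,"twist": 0}
    - {"fingers": 1,"tx": -0.06,"ty": 0.02,"tz": 0,"twist": 0}
    - {"fingers": 1,"tx": -0.06,"ty": 0.019,"tz": 0,"twist": 0}

```text
time: 24.47
position: [0.5927, 0.1271, 0.1047]
ee_rot: [-1.253, 1.139, -1.139]
wrist_force: [-0.2, -0.1, -1.4]
opening: 0.0336
```

Emit:
move_arm:
  series:
    - {"fingers": 1,"tx": -0.06,"ty": 0.019,"tz": 0,"twist": 0}
    - {"fingers": 1,"tx": -0.06,"ty": 0.02,"tz": 0,"twist": 0}

```text
time: 24.63
position: [0.5923, 0.132, 0.1031]
ee_rot: [-1.253, 1.138, -1.138]
wrist_force: [-0.5, 0.1, -1.6]
opening: 0.034
```

Emit:
move_arm:
  series:
    - {"fingers": 1,"tx": -0.05,"ty": 0.016,"tz": 0,"twist": 0}

```text
time: 24.72
position: [0.5921, 0.134, 0.1024]
ee_rot: [-1.253, 1.138, -1.138]
wrist_force: [-0.6, -0.6, -0.7]
opening: 0.0338
```

Emit:
move_arm:
  series:
    - {"fingers": 1,"tx": -0.04,"ty": 0.013,"tz": 0,"twist": 0}

```text
time: 24.8
position: [0.5919, 0.1356, 0.1019]
ee_rot: [-1.253, 1.138, -1.138]
wrist_force: [-0.1, -0.3, -1.3]
opening: 0.0336
```

Emit:
move_arm:
  series:
    - {"fingers": 1,"tx": -0.04,"ty": 0.013,"tz": 0,"twist": 0}

```text
time: 24.88
position: [0.5918, 0.1371, 0.1014]
ee_rot: [-1.253, 1.138, -1.138]
wrist_force: [0.1, -1.0, -1.9]
opening: 0.0339
```

Emit:
move_arm:
  series:
    - {"fingers": 1,"tx": -0.03,"ty": 0.01,"tz": 0,"twist": 0}

```text
time: 24.97
position: [0.5917, 0.1381, 0.101]
ee_rot: [-1.253, 1.138, -1.139]
wrist_force: [0.6, -6.6, 0.6]
opening: 0.0333
```

```bash
python3 snap.py w23; python3 rel.py w23; python3 -c "
import cv2
p=cv2.imread('pics/w23.png');cv2.imwrite('pics/w23z.png',cv2.resize(p[0:100,180:330],None,fx=5,fy=5,interpolation=cv2.INTER_CUBIC))"
```

```text
t 24.97 pos [0.5917 0.1381 0.101 ] yaw -84.520 F [ 0.6 -6.6  0.6] op 0.0333
e 106.0 f [-16.3  16.2] mid -0.0 z 103.3 n 653
e 110.0 f [-13.7  11.2] mid -1.3 z 91.8 n 121
e 114.0 f [-10.9  10.7] mid -0.1 z 90.4 n 332
e 118.0 f [-10.5  10.8] mid 0.2 z 89.2 n 341
e 122.0 f [-18.4  18. ] mid -0.2 z 87.8 n 368
e 126.0 f [-22.3  22.5] mid 0.1 z 83.5 n 511
ferrule f [-17.1  16.4] mid -0.33
```

View pics/w23z.png

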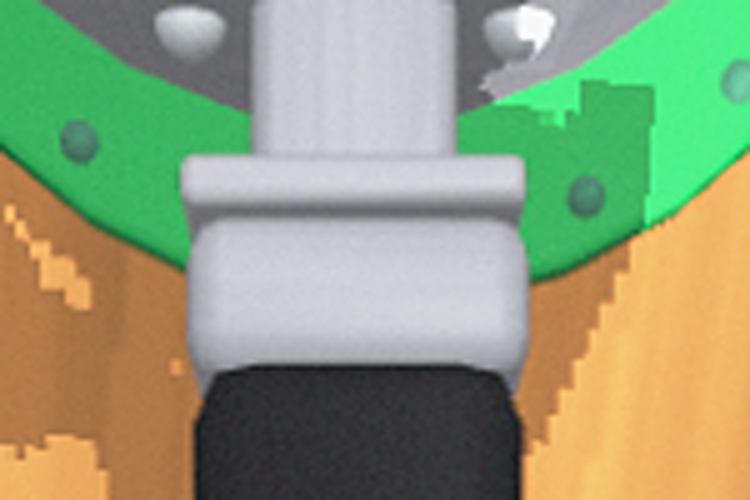

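Emit:
move_arm:
  series:
    - {"fingers": 0,"tx": 0,"ty": 0,"tz": 0,"twist": 0}
    - {"fingers": -0.3,"tx": 0,"ty": 0,"tz": 0,"twist": 0}
    - {"fingers": -0.6,"tx": 0,"ty": 0,"tz": 0,"twist": 0}
    - {"fingers": -0.6,"tx": 0,"ty": -0.3,"tz": 0,"twist": 0}
    - {"fingers": -0.6,"tx": 0,"ty": -0.6,"tz": 0,"twist": 0}
    - {"fingers": -0.6,"tx": 0,"ty": -0.8,"tz": 0,"twist": 0}
    - {"fingers": -0.6,"tx": 0,"ty": -0.6,"tz": 0,"twist": 0}
    - {"fingers": -0.6,"tx": 0,"ty": 0,"tz": 0,"twist": 0}
    - {"fingers": -0.6,"tx": 0,"ty": 0,"tz": 0,"twist": 0}
  newtons: 20

```text
time: 25.77
position: [0.5924, 0.1381, 0.1942]
ee_rot: [-1.251, 1.137, -1.14]
wrist_force: [-0.4, 0.1, -1.3]
opening: 0.0686
```

```bash
python3 snap.py w24; python3 snap.py s2 scene;python3 - <<'E'
from snap import *
p,d,c=load("s2");cv2.imwrite("pics/s2z.png",cv2.resize(p[190:310,220:380],None,fx=5,fy=5,interpolation=cv2.INTER_CUBIC))
E
```

```text
t 25.77 pos [0.5924 0.1381 0.1942] yaw -84.521 F [-0.4  0.1 -1.3] op 0.0686
t 25.82 pos [0.5918 0.1381 0.193 ] yaw -84.519 F [ 0.3 -1.   0.1] op 0.0680
```

View pics/w24.png

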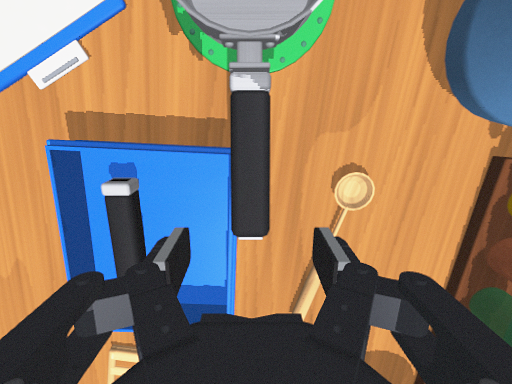

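View pics/s2z.png

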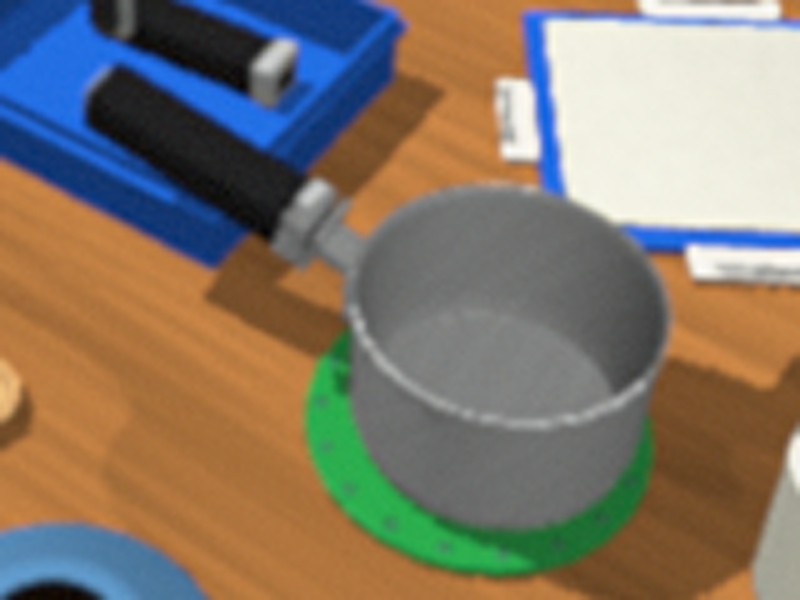

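Run:
```python
from snap import *
from plan import plan
p,d,c=load("w24");P=cloud(c,cv2.medianBlur(d,3))
m=(P[...,2]>.03)&(P[...,2]<.045)&(P[...,0]<.5)&(P[...,1]>-.1)&(P[...,1]<.13)&(p.max(2)<90);q=P[m];print("grip1 x",np.percentile(q[:,0],[1,99]),"y",np.percentile(q[:,1],[1,99]),np.median(q[:,2]))
plan([.561,-.396,.12],-184.5,16,fingers=-.6)
```

```text
grip1 x [0.42328807 0.4587225 ] y [-0.01288387  0.09369162] 0.03670779355409605
[{"fingers": -0.6, "tx": 0.83, "ty": 0.11, "tz": -0.13, "twist": 0.035}, {"fingers": -0.6, "tx": 0.83, "ty": 0.12, "tz": -0.03, "twist": 0.034}, {"fingers": -0.6, "tx": 0.84, "ty": 0.11, "tz": 0.05, "twist": 0.035}, {"fingers": -0.6, "tx": 0.82, "ty": 0.11, "tz": 0.15, "twist": 0.035}, {"fingers": -0.6, "tx": 0.8, "ty": 0.12, "tz": 0.23, "twist": 0.035}, {"fingers": -0.6, "tx": 0.77, "ty": 0.11, "tz": 0.32, "twist": 0.034}, {"fingers": -0.6, "tx": 0.74, "ty": 0.11, "tz": 0.4, "twist": 0.035}, {"fingers": -0.6, "tx": 0.68, "ty": 0.11, "tz": 0.48, "twist": 0.035}, {"fingers": -0.6, "tx": 0.63, "ty": 0.12, "tz": 0.55, "twist": 0.034}, {"fingers": -0.6, "tx": 0.56, "ty": 0.11, "tz": 0.62, "twist": 0.035}]
[{"fingers": -0.6, "tx": 0.5, "ty": 0.11, "tz": 0.67, "twist": 0.035}, {"fingers": -0.6, "tx": 0.41, "ty": 0.12, "tz": 0.73, "twist": 0.035}, {"fingers": -0.6, "tx": 0.34, "ty": 0.11, "tz": 0.76, "twist": 0.034}, {"fingers": -0.6, "tx": 0.25, "ty": 0.11, "tz": 0.8, "twist": 0.035}, {"fingers": -0.6, "tx": 0.17, "ty": 0.12, "tz": 0.82, "twist": 0.035}, {"fingers": -0.6, "tx": 0.07, "ty": 0.11, "tz": 0.83, "twist": 0.034}]
ends [ 0.5609 -0.396   0.1199] -184.42
```

Emit:
move_arm:
  series:
    - {"fingers": -0.6,"tx": 0.83,"ty": 0,"tz": -0.13,"twist": 0.035}
    - {"fingers": -0.6,"tx": 0.83,"ty": 0.12,"tz": -0.03,"twist": 0.034}
    - {"fingers": -0.6,"tx": 0.84,"ty": 0.11,"tz": 0.05,"twist": 0.035}
    - {"fingers": -0.6,"tx": 0.82,"ty": 0.11,"tz": 0.15,"twist": 0.035}
    - {"fingers": -0.6,"tx": 0.8,"ty": 0.12,"tz": 0.23,"twist": 0.035}
    - {"fingers": -0.6,"tx": 0.77,"ty": 0.11,"tz": 0.32,"twist": 0.034}
    - {"fingers": -0.6,"tx": 0.74,"ty": 0.11,"tz": 0.4,"twist": 0.035}
    - {"fingers": -0.6,"tx": 0.68,"ty": 0.11,"tz": 0.48,"twist": 0.035}
    - {"fingers": -0.6,"tx": 0.63,"ty": 0.12,"tz": 0.55,"twist": 0.034}
    - {"fingers": -0.6,"tx": 0.56,"ty": 0.11,"tz": 0.62,"twist": 0.035}

```text
time: 26.7
position: [0.5718, -0.197, 0.1508]
ee_rot: [-0.559, 1.899, -1.897]
wrist_force: [0.8, 1.2, 0.4]
opening: 0.0682
```

Emit:
move_arm:
  series:
    - {"fingers": -0.6,"tx": 0.5,"ty": 0.11,"tz": 0.67,"twist": 0.035}
    - {"fingers": -0.6,"tx": 0.41,"ty": 0.12,"tz": 0.73,"twist": 0.035}
    - {"fingers": -0.6,"tx": 0.34,"ty": 0.11,"tz": 0.76,"twist": 0.034}
    - {"fingers": -0.6,"tx": 0.25,"ty": 0.11,"tz": 0.8,"twist": 0.035}
    - {"fingers": -0.6,"tx": 0.17,"ty": 0.12,"tz": 0.82,"twist": 0.035}
    - {"fingers": -0.6,"tx": 0.07,"ty": 0.11,"tz": 0.83,"twist": 0.034}
    - {"fingers": -0.6,"tx": 0,"ty": 0,"tz": 0,"twist": 0}
    - {"fingers": -0.6,"tx": 0,"ty": 0,"tz": 0,"twist": 0}

```text
time: 27.37
position: [0.5602, -0.3969, 0.123]
ee_rot: [-0.084, -2.182, 2.178]
wrist_force: [0.7, 0.3, 1.2]
opening: 0.0683
```

```bash
python3 snap.py w25; python3 grips.py w25
```

```text
t 27.37 pos [ 0.5602 -0.3969  0.123 ] yaw -184.535 F [0.7 0.3 1.2] op 0.0683
ctr [ 0.5618 -0.3997] yaw -4.73 len 0.1379 wid 0.0323 ztop 0.0447 px [235 109  42 151]
```

View pics/w25.png

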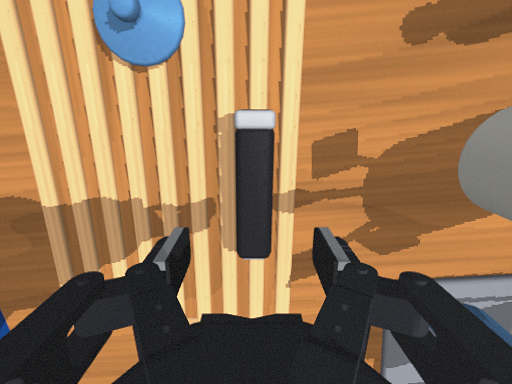

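Emit:
move_arm:
  series:
    - {"fingers": -0.6,"tx": 0,"ty": 0.5,"tz": 0.05,"twist": 0}
    - {"fingers": -0.6,"tx": 0,"ty": 0.8,"tz": 0,"twist": 0}
    - {"fingers": -0.6,"tx": 0,"ty": 0.7,"tz": 0,"twist": 0}
    - {"fingers": -0.6,"tx": 0,"ty": 0.5,"tz": 0,"twist": 0}
    - {"fingers": -0.6,"tx": 0,"ty": 0.26,"tz": 0,"twist": 0}
    - {"fingers": 1,"tx": 0,"ty": 0,"tz": 0,"twist": 0}
    - {"fingers": 1,"tx": 0,"ty": 0,"tz": 0,"twist": 0}
    - {"fingers": 1,"tx": 0,"ty": 0,"tz": 0,"twist": 0}
    - {"fingers": 1,"tx": 0,"ty": 0,"tz": 0,"twist": 0}
    - {"fingers": 1,"tx": 0,"ty": 0,"tz": 0,"twist": 0}
  newtons: 30

```text
time: 28.25
position: [0.5619, -0.3983, 0.0164]
ee_rot: [-0.086, -2.182, 2.185]
wrist_force: [-0.0, 2.3, 7.7]
opening: 0.0335
```

Emit:
move_arm:
  series:
    - {"fingers": 1,"tx": 0,"ty": -0.1,"tz": 0,"twist": 0}
    - {"fingers": 1,"tx": 0,"ty": -0.4,"tz": 0,"twist": 0}
    - {"fingers": 1,"tx": 0,"ty": -0.7,"tz": 0,"twist": 0}
    - {"fingers": 1,"tx": 0,"ty": -0.7,"tz": 0,"twist": 0}
    - {"fingers": 1,"tx": 0,"ty": -0.6,"tz": 0,"twist": 0}
    - {"fingers": 1,"tx": 0,"ty": 0,"tz": 0,"twist": 0}

```text
time: 28.75
position: [0.5627, -0.3993, 0.1204]
ee_rot: [-0.09, -2.18, 2.19]
wrist_force: [0.9, -0.6, -0.9]
opening: 0.0336
```

Run:
```python
from plan import *
st()
plan([.505,.022,.115],-86.5,16,fingers=1)
```

```text
t 28.75 pos [ 0.5627 -0.3993  0.1204] yaw -184.415 F [ 0.9 -0.6 -0.9] op 0.0336
[{"fingers": 1, "tx": 0.14, "ty": 0.01, "tz": -0.65, "twist": -0.034}, {"fingers": 1, "tx": 0.07, "ty": 0.01, "tz": -0.66, "twist": -0.034}, {"fingers": 1, "tx": 0.0, "ty": 0.01, "tz": -0.66, "twist": -0.034}, {"fingers": 1, "tx": -0.07, "ty": 0.0, "tz": -0.67, "twist": -0.034}, {"fingers": 1, "tx": -0.14, "ty": 0.01, "tz": -0.64, "twist": -0.034}, {"fingers": 1, "tx": -0.21, "ty": 0.01, "tz": -0.63, "twist": -0.034}, {"fingers": 1, "tx": -0.28, "ty": 0.01, "tz": -0.61, "twist": -0.034}, {"fingers": 1, "tx": -0.34, "ty": 0.01, "tz": -0.57, "twist": -0.034}, {"fingers": 1, "tx": -0.39, "ty": 0.01, "tz": -0.53, "twist": -0.034}, {"fingers": 1, "tx": -0.46, "ty": 0.0, "tz": -0.49, "twist": -0.034}]
[{"fingers": 1, "tx": -0.5, "ty": 0.01, "tz": -0.44, "twist": -0.034}, {"fingers": 1, "tx": -0.54, "ty": 0.01, "tz": -0.38, "twist": -0.034}, {"fingers": 1, "tx": -0.58, "ty": 0.01, "tz": -0.32, "twist": -0.034}, {"fingers": 1, "tx": -0.62, "ty": 0.01, "tz": -0.25, "twist": -0.034}, {"fingers": 1, "tx": -0.63, "ty": 0.01, "tz": -0.19, "twist": -0.034}, {"fingers": 1, "tx": -0.66, "ty": 0.01, "tz": -0.12, "twist": -0.034}]
ends [0.505  0.0221 0.1148] -86.5
```

Emit:
move_arm:
  series:
    - {"fingers": 1,"tx": 0.14,"ty": 0,"tz": -0.65,"twist": -0.034}
    - {"fingers": 1,"tx": 0.07,"ty": 0,"tz": -0.66,"twist": -0.034}
    - {"fingers": 1,"tx": 0,"ty": 0,"tz": -0.66,"twist": -0.034}
    - {"fingers": 1,"tx": -0.07,"ty": 0,"tz": -0.67,"twist": -0.034}
    - {"fingers": 1,"tx": -0.14,"ty": 0,"tz": -0.64,"twist": -0.034}
    - {"fingers": 1,"tx": -0.21,"ty": 0,"tz": -0.63,"twist": -0.034}
    - {"fingers": 1,"tx": -0.28,"ty": 0,"tz": -0.61,"twist": -0.034}
    - {"fingers": 1,"tx": -0.34,"ty": 0,"tz": -0.57,"twist": -0.034}
    - {"fingers": 1,"tx": -0.39,"ty": 0,"tz": -0.53,"twist": -0.034}
    - {"fingers": 1,"tx": -0.46,"ty": 0,"tz": -0.49,"twist": -0.034}

```text
time: 29.58
position: [0.5247, -0.1333, 0.1148]
ee_rot: [-0.88, 1.618, -1.619]
wrist_force: [1.1, 0.3, -0.9]
opening: 0.0332
```

Emit:
move_arm:
  series:
    - {"fingers": 1,"tx": -0.5,"ty": 0,"tz": -0.44,"twist": -0.034}
    - {"fingers": 1,"tx": -0.54,"ty": 0,"tz": -0.38,"twist": -0.034}
    - {"fingers": 1,"tx": -0.58,"ty": 0,"tz": -0.32,"twist": -0.034}
    - {"fingers": 1,"tx": -0.62,"ty": 0,"tz": -0.25,"twist": -0.034}
    - {"fingers": 1,"tx": -0.63,"ty": 0,"tz": -0.19,"twist": -0.034}
    - {"fingers": 1,"tx": -0.66,"ty": 0,"tz": -0.12,"twist": -0.034}
    - {"fingers": 1,"tx": 0,"ty": 0,"tz": 0,"twist": 0}
    - {"fingers": 1,"tx": 0,"ty": 0,"tz": 0,"twist": 0}

```text
time: 30.25
position: [0.5033, 0.0244, 0.1149]
ee_rot: [-1.238, 1.163, -1.163]
wrist_force: [0.1, 0.2, -1.3]
opening: 0.0335
```

```bash
python3 snap.py w26
```

```text
t 30.25 pos [0.5033 0.0244 0.1149] yaw -86.400 F [ 0.1  0.2 -1.3] op 0.0335
```

View pics/w26.png

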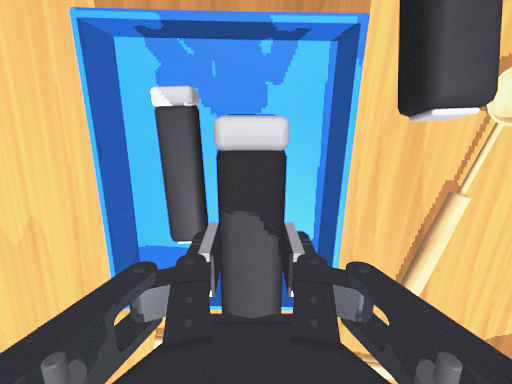

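Emit:
move_arm:
  series:
    - {"fingers": 1,"tx": 0.3,"ty": 0.2,"tz": -0.05,"twist": 0}
    - {"fingers": 1,"tx": 0,"ty": 0.6,"tz": 0,"twist": 0}
    - {"fingers": 1,"tx": 0,"ty": 0.7,"tz": 0,"twist": 0}
    - {"fingers": 1,"tx": 0,"ty": 0.5,"tz": 0,"twist": 0}
    - {"fingers": 1,"tx": 0,"ty": 0.3,"tz": 0,"twist": 0}
    - {"fingers": 1,"tx": 0,"ty": 0.15,"tz": 0,"twist": 0}
    - {"fingers": 1,"tx": 0,"ty": 0,"tz": 0,"twist": 0}

```text
time: 30.88
position: [0.5015, 0.0102, 0.0155]
ee_rot: [-1.238, 1.167, -1.164]
wrist_force: [-0.5, 0.2, -2.3]
opening: 0.0334
```

Emit:
move_arm:
  series:
    - {"fingers": 1,"tx": 0,"ty": 0.08,"tz": 0,"twist": 0}
    - {"fingers": 1,"tx": 0,"ty": 0,"tz": 0,"twist": 0}

```text
time: 31.05
position: [0.5026, 0.0109, 0.0138]
ee_rot: [-1.237, 1.164, -1.165]
wrist_force: [0.1, -0.1, -1.5]
opening: 0.0333
```

Emit:
move_arm:
  series:
    - {"fingers": 1,"tx": 0,"ty": 0.08,"tz": 0,"twist": 0}
    - {"fingers": 1,"tx": 0,"ty": 0,"tz": 0,"twist": 0}

```text
time: 31.22
position: [0.5025, 0.0113, 0.0104]
ee_rot: [-1.237, 1.164, -1.165]
wrist_force: [-0.7, -0.2, -0.9]
opening: 0.0331
```

Emit:
move_arm:
  series:
    - {"fingers": 0,"tx": 0,"ty": 0,"tz": 0,"twist": 0}
    - {"fingers": -0.2,"tx": 0,"ty": 0,"tz": 0,"twist": 0}
    - {"fingers": -0.2,"tx": 0,"ty": 0,"tz": 0,"twist": 0}
    - {"fingers": -0.2,"tx": 0,"ty": -0.3,"tz": 0,"twist": 0}
    - {"fingers": -0.2,"tx": 0,"ty": -0.7,"tz": 0,"twist": 0}
    - {"fingers": -0.2,"tx": 0,"ty": -0.9,"tz": 0,"twist": 0}
    - {"fingers": -0.2,"tx": 0,"ty": -0.9,"tz": 0,"twist": 0}
    - {"fingers": -0.2,"tx": 0,"ty": -0.9,"tz": 0,"twist": 0}
    - {"fingers": -0.2,"tx": 0,"ty": -0.9,"tz": 0,"twist": 0}
    - {"fingers": -0.2,"tx": 0,"ty": -0.3,"tz": 0,"twist": 0}

```text
time: 32.05
position: [0.5035, 0.0113, 0.2113]
ee_rot: [-1.234, 1.159, -1.167]
wrist_force: [0.2, -0.2, 0.6]
opening: 0.0512
```

Emit:
move_arm:
  series:
    - {"fingers": -0.2,"tx": 0.5,"ty": 0,"tz": -0.7,"twist": 0}
    - {"fingers": -0.2,"tx": 0.5,"ty": 0,"tz": -0.7,"twist": 0}
    - {"fingers": -0.2,"tx": 0.3,"ty": 0,"tz": -0.7,"twist": 0}
    - {"fingers": -0.2,"tx": 0,"ty": 0,"tz": 0,"twist": 0}
    - {"fingers": -0.2,"tx": 0,"ty": 0,"tz": 0,"twist": 0}
    - {"fingers": -0.2,"tx": 0,"ty": 0,"tz": 0,"twist": 0}

```text
time: 32.55
position: [0.422, -0.0457, 0.2066]
ee_rot: [-1.237, 1.164, -1.165]
wrist_force: [1.5, 0.5, 1.0]
opening: 0.0514
```

```bash
python3 snap.py w27; python3 snap.py s3 scene; python3 snap.py t3 top
```

```text
t 32.55 pos [ 0.422  -0.0457  0.2066] yaw -86.520 F [1.5 0.5 1. ] op 0.0514
t 32.60 pos [ 0.4222 -0.0455  0.2065] yaw -86.483 F [ 0.  -0.1  0.7] op 0.0512
t 32.65 pos [ 0.4223 -0.0454  0.2063] yaw -86.463 F [ 0.1 -0.4  1.5] op 0.0509
```

View pics/w27.png

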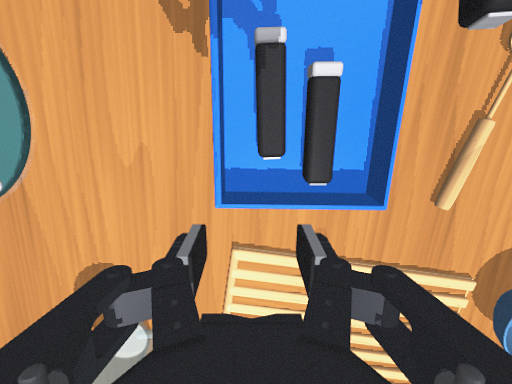

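View pics/s3.png

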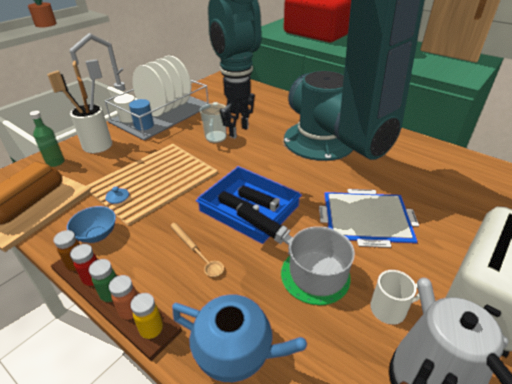

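View pics/t3.png

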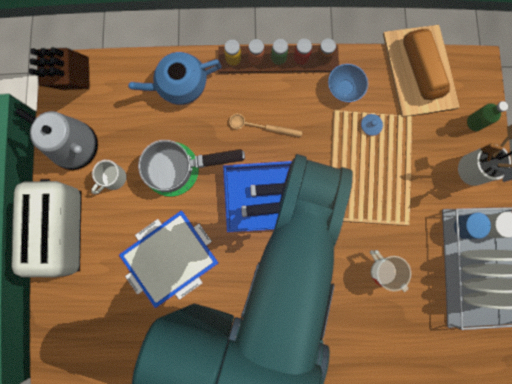

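Run:
```python
from snap import *
from scipy.optimize import least_squares
def rim(P):
    q=P.reshape(-1,3);q=q[np.isfinite(q[:,0])&(q[:,2]>.098)&(q[:,2]<.11)&(q[:,1]>.245)&(q[:,1]<.43)&(q[:,0]>.46)&(q[:,0]<.68)]
    g=least_squares(lambda a:np.hypot(*(q[:,:2]-a).T)-.074,q[:,:2].mean(0),loss="soft_l1",f_scale=.003);return g.x.round(4),len(q),np.median(q[:,2]).round(4)
ct=calibration("top");z=np.load("pics/top0.npz");print(rim(cloud(ct,z["d"])))
p,d,c=load("t3");print(rim(cloud(c,d)))
p,d,c=load("s3");cv2.imwrite("pics/s3z.png",cv2.resize(p[165:305,215:365],None,fx=4,fy=4,interpolation=cv2.INTER_CUBIC))
```

```text
(array([0.5722, 0.335 ]), 237, np.float64(0.1024))
(array([0.5721, 0.3388]), 226, np.float64(0.1025))
```

View pics/s3z.png

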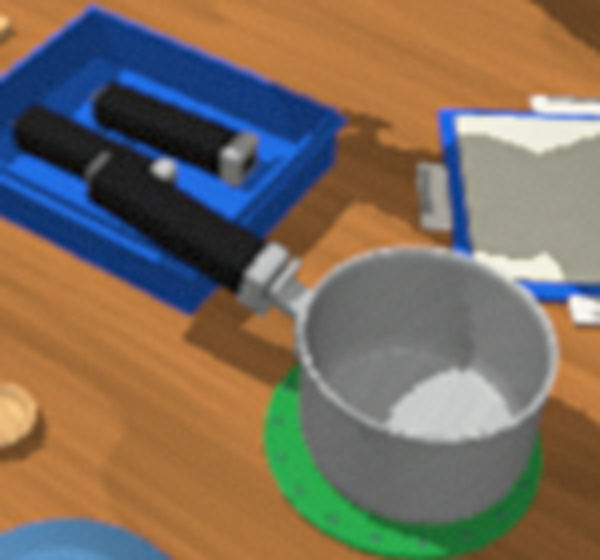

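```bash
python3 -c "
from station import *
print(finish_job())"
```

```text
the job is handed in; nothing more can be done
None
```

The working grip is on the pan, up against the collar, and the other two lie flat in the lunchbox. I handed the job in at about 33 s; no verdict was reported.

- **First grip (nearest the pan):** it stopped short with about 30 mm of tang bare, at roughly 7–8 N on the wrist reading. I put it in the lunchbox.
- **Second grip (middle):** it slid freely all the way home. Force rose (6.6 N) only when it met the collar, and I left it on the pan.
- **Third grip:** I did not try this one on the tang. Only one of the three can go home and the second already had, so I put it straight in the box.

**Last checks (wrist, scene and top cameras):**
- The ferrule rests against the collar.
- The pan is upright and had slid about 4 mm. It is about 4 mm from the trivet's centre, with about 28 mm to spare when centred.
- Nothing else looked moved.
- The gripper was open and clear of everything.

**What disagreed with the text:**
- The fingertips sat about 33 mm further back than the text says, so my first grasp closed on air above the grip. I corrected the height from the cameras and it held.
- The interface could not tilt the tool, so I set the 18° slope by pressing each tried grip's closed end on the lunchbox's top edge. This took up to about 19 N. The tilts came out at 17.3° and 18.8°.

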